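Clip the cover back on the gauge amplifier

ROBOT

A 6-joint arm with a two-finger parallel gripper is mounted at the origin on the work surface. World frame = base frame: x ahead of the robot, y to its left, z up, the work surface at z = 0. Lengths are in mm, angles in degrees, forces in N, time in s.
With the tool pointing down it reaches from about 350 to 850 mm from the base axis. Payload 8.1 kg.
Tool frame: the origin (TCP) lies midway between the tips of the shut fingers; the grasp point (between the pads) lies hold_point_z behind it (hold_point_z is the distance from the TCP to the grasp point, in mm); z points along the fingers, x is the direction in which the jaws open and shut, and the axes are right-handed (so a half turn about z gives the same grasp; the last joint's range is limited). The gripper opens to 85 mm and grips with 20 to 120 N. Pads are 22 mm wide; open, the fingers measure 114 mm over their backs; the gripper's body (76 mm by 85 mm) begins 54 mm behind the grasp point. The pads swing forward as they close: fully open they stand 13 mm farther back than shut.
Start: joints at [-68.434, 7.471, 85.268, -0, 87.261, -4.893], TCP at [267.356, -537.146, 231.292] pointing down, gripper open.
Joint ranges: [-169.43, 169.43], [-51.17, 129.36], [1.28, 143.12], [-76.62, 256.62], [0, 156.53], [-152.29, 152.29]. Speed limits (degrees/s): [136.94, 136.94, 159.86, 180, 180, 180].

INTERFACE

Orientations are given as [roll, pitch, yaw] about the fixed x, y, z axes, in that order (R = Rz(yaw) Ry(pitch) Rx(roll)).
In Python, from bench import * gives the robot as it stands.
- The arm moves only by the shell command python3 -m pendant 'ROWS' [OPENING] [FORCE]. ROWS is JSON, a list that holds one entry, the list of rows, each a list of 4 numbers: the shift along the tool's x, y, z normalised to -1 to 1, where 1 is 0.02 m, then the turn about the tool's z normalised to -1 to 1, where 1 is 0.08 rad. A call has exactly 10 rows; each row shifts and turns the pose as measured when the row begins, along the tool's axes as they then stand; what a row does not reach is not made up. A row lasts 1/12 s, in which the tool goes at most 41.7 mm and 7.16 degrees, less where a joint would pass 70% of its speed; a pose out of reach is approached as far as the arm can. A call with a number of a shift or a turn outside -1 to 1 is refused whole. A call with a gripper value outside its range is refused whole. OPENING is the gripper's target within -1 to 1 (fully open at 1, half-way at 0, shut at -1), set as the call begins (- or left out, the last holds). The fingers move at their own pace and stop on an object; FORCE is the grip in N (left out, the last holds). Time passes only in rows, so rows that do not move let the fingers close, or fill a call up. It gives the time, the measured TCP pose, the force and the opening at its end, in the units of the state.
- sense(): the state, without advancing time (a new reading comes with each control period).
- snapshot(name): name is "scene" or "top"; returns the picture (480x640x3 uint8, red, green, blue); there is no depth.
- calibration(name): a dict with "mtx" (3x3 intrinsics, pixels), "world_to_cam" (4x4, takes a point from world to camera coordinates). Camera axes: x right, y down, z forward; pixel columns grow to the right and rows downward; lengths in mm; the calibration is good to about 2 mm. A picture is of the moment at which its call begins. calibration takes no time and is no camera call.
- hand_in(): hands the job in, once; it reports no verdict.
The state is a dict: "time": time; "joint_pos": joint angles; "qd": joint speeds; "joint_efforts": joint torques, N m; "tool_pos": TCP position; "tcp_rot": TCP orientation; "ft_force": force on the tool from outside, world axes, zero at the start; "wrist_torque": the same for the moment, N m; "finger_gap": finger opening in mm.
Only numpy, scipy, OpenCV 4.12 (cv2) and the standard library are available. Lean on these libraries where they do the work, as an engineer would, in place of code of your own. Each camera call takes 0.05 s, during which the arm holds its last target.

TASK

The gauge amplifier's housing stands open on its sprung foot: take the loose grey cover by its bow handle, set it squarely on the housing's rim, and press it straight down until both clip arms have snapped under the rim and it sits fully home and level, then let go. Press gently, with a slowly growing force and not much harder than seating it takes, do not drop or hammer it on, and leave the other things on the bench where they are.

Things in the scene. Friction and masses are not known exactly. Their poses are not given: they have to be found in the camera images.
- cover_handle (a point): Middle of the bar of the cover's bow handle. Bar 74 mm long (x), 18 wide (y), 18 tall: its top is 9 mm above this point, the plate's upper face 33 mm below, the plate's underside 37 mm below, the clip feet it stands on 63 mm below. Posts 27 to 37 mm either side along x carry it; open between. Grip across y; z up. A half turn about z fits as well.
- cover_plate (a point): Centre of the underside of the cover's plate, 100 x 82 x 4 mm (x, y, z), axes as cover_handle. This face lies on the rim when the cover is home. Below it hang two clip arms at the x ends and two flared skirts, 23 mm deep, at the y sides. Set down loosely, the cover rests on its clips with this face about 10 mm above the rim and centres itself if up to 3 mm off.
- rim_top (a point): Centre of the housing's open top, at the rim's upper face, 0.13 to 0.15 m above the bench. Rim 72 mm wide (y), 7 tall; its x sides slope outwards from 83 mm across at the top to 90 at its lower edge, 7 mm out from the grey box. The cover goes on with its x along the rim's x; z up. The housing is on springs: it sinks some 5 to 10 mm while pressed hard and comes back.
- clip_a (a joint): Outward spread (m) of the sprung clip arm at the cover's +x end: 0 relaxed, 0.004 as its hook passes the rim's widest edge, near 0 again once snapped under the rim. Arm 28 mm wide (y), 26 mm deep; hook shelf 8.5 mm below the plate; below that a lead-in slope, 48 mm from the middle at the foot and 41 mm at the hook.
- clip_b (a joint): The same for the -x end. Pressing the clips over the rim takes about 10 to 20 N: the push grows until the hooks pass the rim's lower edge, falls as they snap under it (the two may go one after the other), then rises steeply, with the plate down on the rim. Over 40 N between cover and housing, side forces included, harms them.
- cover: The loose cover, grey plastic, about 95 g, standing on the bench on its clip arms, handle up; origin between the feet of its clip arms, 26 mm below cover_plate.
- housing: The housing, an open grey box 76 x 64 x 90 mm with a metal rim, on a short rubber column over a dark block; origin at the centre of its underside, 90 mm below rim_top.
- ring_gauge: Bystander: steel ring 42 mm across, 18 mm high.
- plain_cap: Bystander: small round plastic cap 38 mm across, 16 mm high.
- gauge_block: Bystander: steel block 35 x 9 x 30 mm, standing.
- driver: Bystander: screwdriver, lying.
- micrometer: Bystander: hand micrometer, lying.

How it is judged:
By the outcome, as a careful person would: the job done as asked, in the order asked, and still so for the second after the job is handed in, with the robot touching nothing.
It also fails if it takes over 72 s, if anything falls off the work surface, if the arm or the gripper's body presses on something with over 40 N, if the wrist force passes 120 N, or if a joint passes its speed limit or range.

## Working session

There is one attempt and no reset: what is moved stays moved. The work goes in short steps, Python scripts to look and compute and a shell command to move; the robot and the scene stay as the last step left them, time stands still between calls to the robot, and variables do not carry over. Pictures are saved under pics/ and viewed, and the job is handed in when it is done.

```bash
ls; mkdir -p pics; python3 - <<'E'
from bench import *
import cv2
for n in ("scene","top"):
    im=snapshot(n); cv2.imwrite(f"pics/{n}0.png",im[:,:,::-1])
    c=calibration(n); print(n,c["mtx"],c["world_to_cam"])
s=sense(); print(s)
import bench; print([k for k in dir(bench) if k[0]!='_'])
E
```

```text
pics
scene [[524.11711463   0.         323.9683805 ]
 [  0.         524.11711463 232.2673936 ]
 [  0.           0.           1.        ]] [[ 8.02563392e-01  5.96565181e-01 -1.40961530e-03 -5.01157740e+02]
 [ 3.44955948e-01 -4.65996908e-01 -8.14771302e-01 -1.29796729e+02]
 [-4.86721066e-01  6.53419365e-01 -5.79780767e-01  1.17311726e+03]
 [ 0.00000000e+00  0.00000000e+00  0.00000000e+00  1.00000000e+00]]
top [[569.41039235   0.         320.25573407]
 [  0.         569.41039235 241.22624154]
 [  0.           0.           1.        ]] [[-2.64684394e-02 -9.99649102e-01  1.04643728e-03  2.45351651e+01]
 [-9.96815512e-01  2.63146138e-02 -7.52753308e-02  5.99591595e+02]
 [ 7.52213802e-02 -3.03552544e-03 -9.97162238e-01  9.01339766e+02]
 [ 0.00000000e+00  0.00000000e+00  0.00000000e+00  1.00000000e+00]]
{'time': 0.1, 'joint_pos': array([-6.84324089e+01,  7.51099615e+00,  8.53234439e+01, -1.59087593e-03,
        8.72626135e+01, -4.89254787e+00]), 'qd': array([ 0.09044284, -0.05369097, -0.09198311,  0.06678179, -0.03240449,
       -0.01420106]), 'joint_efforts': array([ 1.76988928e-03, -5.70952713e+01, -5.01941943e+01, -5.75694253e-05,
        8.11456761e-03, -7.90815102e-05]), 'tool_pos': array([ 267.17476242, -536.66835835,  230.34322549]), 'tcp_rot': array([-1.79993306e+02,  9.68354425e-02, -6.35397781e+01]), 'ft_force': array([-0.12171851,  0.9251382 ,  0.16596937]), 'wrist_torque': array([ 0.02968844, -0.00788626,  0.03663516]), 'finger_gap': 85.56833665587875}
['PlanningError', 'calibration', 'hand_in', 'hold_point_z', 'sense', 'snapshot']
```

View pics/scene0.png

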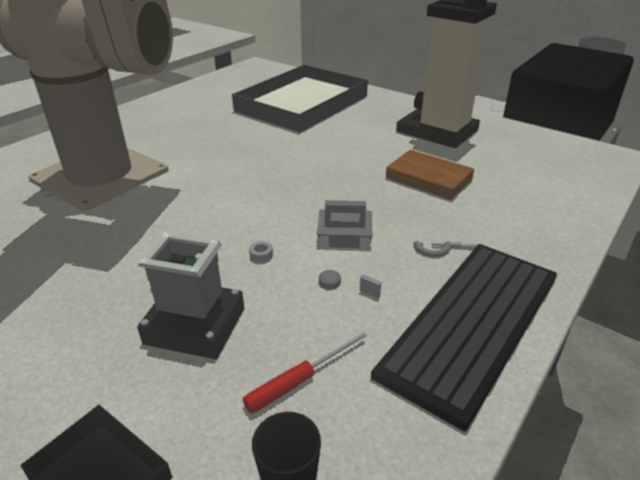

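View pics/top0.png

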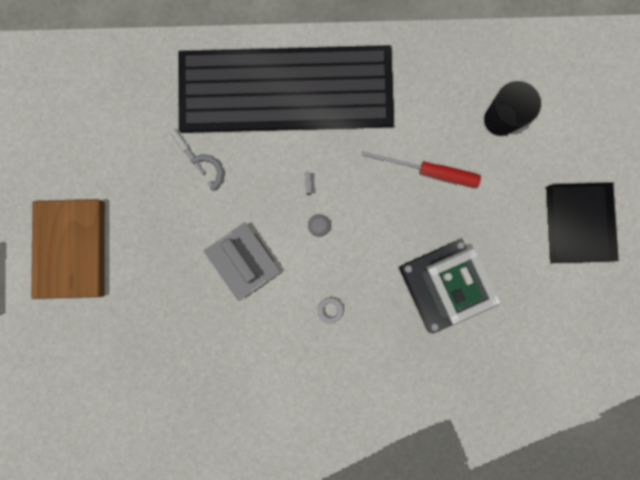

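```bash
python3 -c "
from bench import *
print(hold_point_z)"; python3 - <<'E'
import cv2
a=cv2.imread('pics/top0.png'); b=cv2.imread('pics/scene0.png')
E
```

```text
18.700000000000003
```

The scene view shows the housing at about (185,280) and the cover at (345,225). In the top view the cover is at about (243,260) and the rim at (463,285). I'll zoom in on both next.

```bash
python3 - <<'E'
import cv2, numpy as np
t=cv2.imread('pics/top0.png'); s=cv2.imread('pics/scene0.png')
def crop(im,x,y,w,h,k): return cv2.resize(im[y:y+h,x:x+w],None,fx=k,fy=k,interpolation=cv2.INTER_CUBIC)
a=np.hstack([crop(t,195,215,100,90,4),crop(t,415,240,100,90,4)])
b=np.hstack([crop(s,305,190,80,70,5),crop(s,135,225,80,70,5)])
cv2.imwrite('pics/crop_top.png',a); cv2.imwrite('pics/crop_scene.png',b)
E
```

```text
(no output)
```

View pics/crop_top.png

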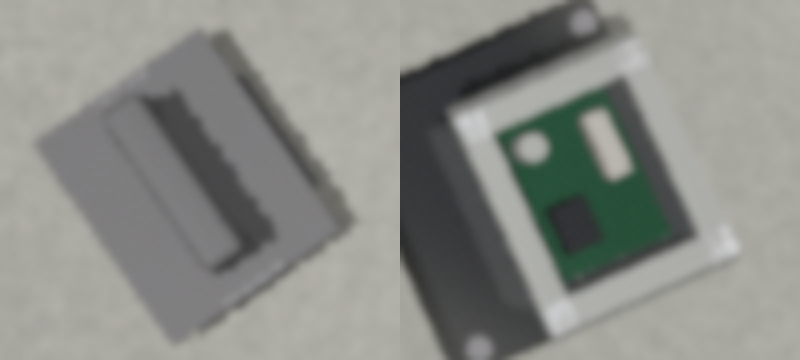

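View pics/crop_scene.png

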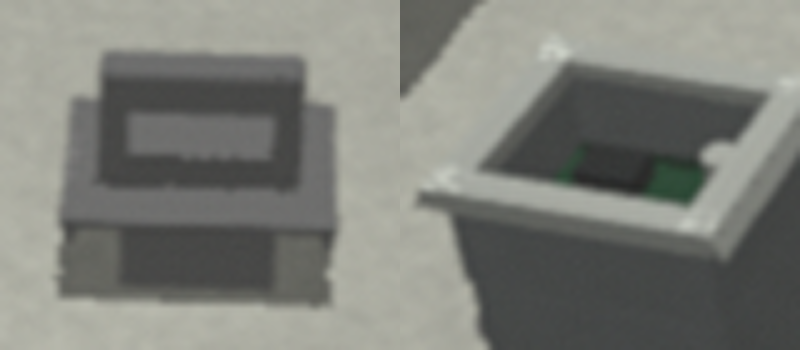

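The top crop shows the cover's plate corners and handle bar clearly, and a light rim around the opening. I'll get corners to sub-pixel accuracy by segmenting.

```bash
cat > h.py <<'E'
import cv2, numpy as np
from bench import *
C={n:calibration(n) for n in ("scene","top")}
def ray(n,u,v):
    K=C[n]["mtx"];T=C[n]["world_to_cam"];R=T[:3,:3];t=T[:3,3]
    return -R.T@t, R.T@np.linalg.solve(K,[u,v,1.])
def on(n,p,z):
    o,d=ray(n,*p); return o+d*(z-o[2])/d[2]
def tri(p,q): # top px, scene px
    o1,d1=ray("top",*p);o2,d2=ray("scene",*q)
    d1/=np.linalg.norm(d1);d2/=np.linalg.norm(d2)
    s=np.linalg.lstsq(np.c_[d1,-d2],o2-o1,rcond=None)[0]
    a=o1+s[0]*d1;b=o2+s[1]*d2
    return (a+b)/2,np.linalg.norm(a-b)
def proj(n,P):
    T=C[n]["world_to_cam"]; c=T[:3,:3]@np.asarray(P)+T[:3,3]; p=C[n]["mtx"]@c; return p[:2]/p[2]
def big(im,x,y,w,h,k,name):
    a=cv2.resize(im[y:y+h,x:x+w],None,fx=k,fy=k,interpolation=cv2.INTER_CUBIC)
    for i in range(0,w,10):
        cv2.line(a,(i*k,0),(i*k,a.shape[0]),(0,255,255),1); cv2.putText(a,str(x+i),(i*k+1,9),0,.33,(0,0,255),1)
    for i in range(0,h,10):
        cv2.line(a,(0,i*k),(a.shape[1],i*k),(0,255,255),1); cv2.putText(a,str(y+i),(0,i*k-1),0,.33,(0,0,255),1)
    cv2.imwrite(name,a)
E
python3 - <<'E'
from h import *
t=cv2.imread('pics/top0.png'); s=cv2.imread('pics/scene0.png')
big(t,420,235,90,80,7,'pics/z_rt.png'); big(s,135,225,95,60,8,'pics/z_rs.png')
big(t,200,215,90,90,6,'pics/z_ct.png')
big(s,305,190,80,70,8,'pics/z_cs.png')
E
```

```text
(no output)
```

View pics/z_rt.png

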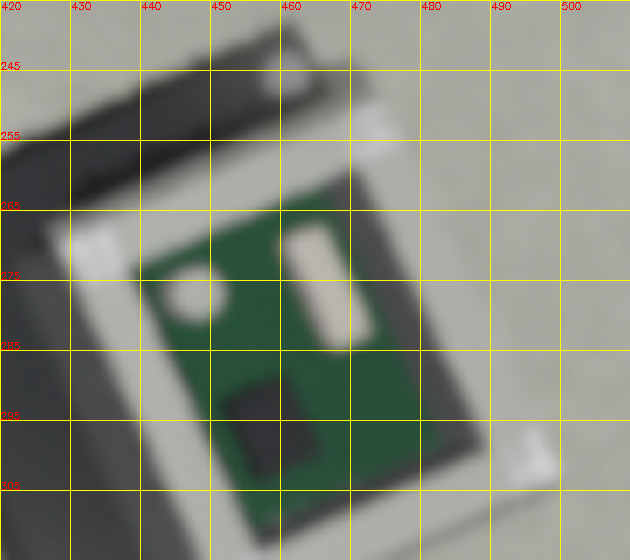

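View pics/z_rs.png

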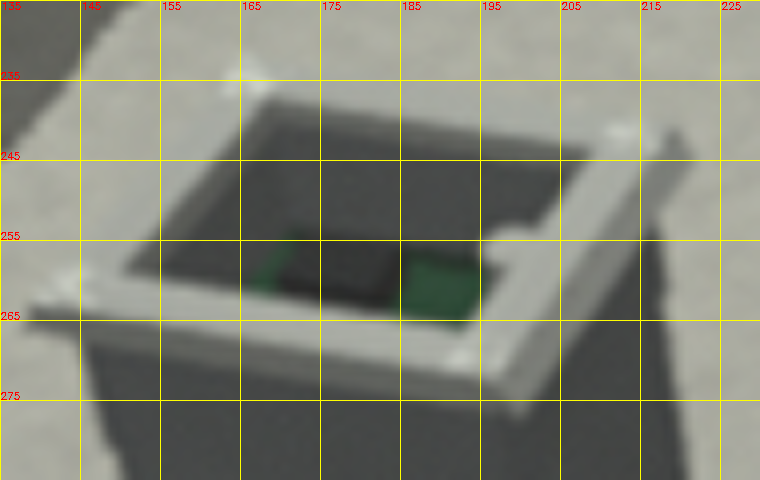

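View pics/z_ct.png

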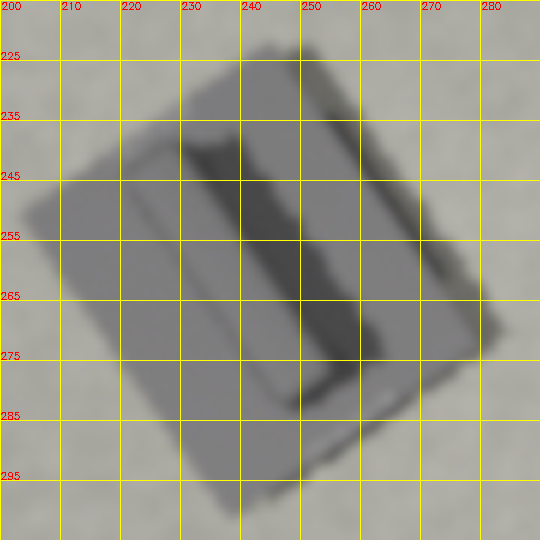

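View pics/z_cs.png

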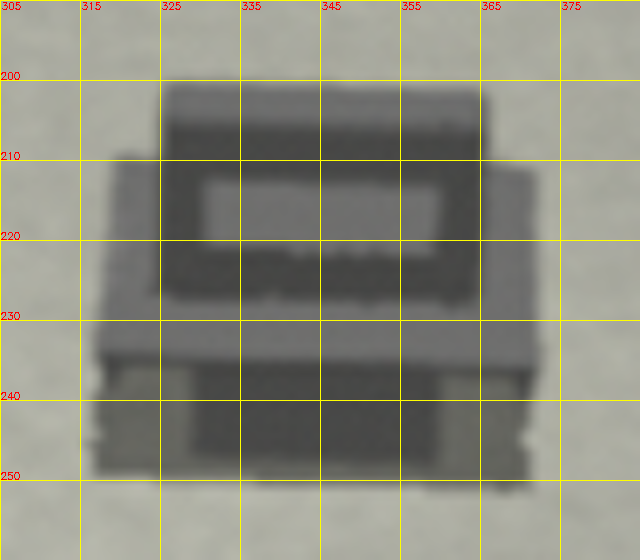

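```bash
python3 - <<'E'
from h import *
import itertools
np.set_printoptions(precision=1,suppress=True)
T=np.array([(439,273.2),(470,259.2),(488.7,298.3),(456.5,313)])
S=np.array([(150,258.5),(168,236.8),(209.2,243.6),(192.4,266.4)])
for p in T: print('T',on("top",p,140))
for p in S: print('S',on("scene",p,140))
best=min(itertools.permutations(range(4)),key=lambda o:sum(np.linalg.norm(on("top",T[i],140)-on("scene",S[o[i]],140)) for i in range(4)))
P=[]
for i in range(4):
    r=tri(T[i],S[best[i]]); P.append(r[0]); print(r)
P=np.array(P); print('rim',P.mean(0))
e=np.diff(np.r_[P,P[:1]],axis=0); print(np.linalg.norm(e,axis=1),np.degrees(np.arctan2(e[:,1],e[:,0])))
# cover
ct=np.array([(244.5,222.7),(203.5,250.7),(238.5,301),(279.7,274.5)])
Q=np.array([on("top",p,30) for p in ct]); print(Q,Q.mean(0))
e=np.diff(np.r_[Q,Q[:1]],axis=0); print(np.linalg.norm(e,axis=1),np.degrees(np.arctan2(e[:,1],e[:,0])))
# bar top z=72
bt=np.array([(220.2,244.5),(229,238.4),(255,276.3),(247,283)])
Q=np.array([on("top",p,72) for p in bt]); print('bar',Q.mean(0))
e=np.diff(np.r_[Q,Q[:1]],axis=0); print(np.linalg.norm(e,axis=1),np.degrees(np.arctan2(e[:,1],e[:,0])))
# scene plate top corners z=30, bar top
cs=np.array([(319.3,209),(371.5,211.2),(371.8,236),(316.6,234.2)])
Q=np.array([on("scene",p,30) for p in cs]); print(Q,Q.mean(0))
e=np.diff(np.r_[Q,Q[:1]],axis=0); print(np.linalg.norm(e,axis=1),np.degrees(np.arctan2(e[:,1],e[:,0])))
bs=np.array([(325.5,200.3),(365.5,201.3),(365.8,206.5),(325.1,205.3)])
Q=np.array([on("scene",p,72) for p in bs]); print('bar',Q.mean(0))
e=np.diff(np.r_[Q,Q[:1]],axis=0); print(np.linalg.norm(e,axis=1),np.degrees(np.arctan2(e[:,1],e[:,0])))
E
```

```text
T [ 541.6 -157.2  140. ]
T [ 560.1 -201.8  140. ]
T [ 504.5 -225.5  140. ]
T [ 485.2 -179.3  140. ]
S [ 503.3 -225.9  140. ]
S [ 483.6 -179.1  140. ]
S [ 542.2 -155.6  140. ]
S [ 561.5 -203.5  140. ]
(array([ 542.1, -156.5,  140.5]), np.float64(1.5259298507107013))
(array([ 560.1, -202.3,  138.5]), np.float64(0.3333067862166487))
(array([ 504.2, -225.8,  140.4]), np.float64(0.9970457206162175))
(array([ 485. , -179.5,  140.8]), np.float64(0.8470058649334741))
rim [ 522.8 -191.   140. ]
[49.3 60.7 50.2 61.6] [ -68.5 -157.2  112.5   21.9]
[[632.7 130.1  30. ]
 [589.2 196.7  30. ]
 [507.2 141.7  30. ]
 [547.7  75.1  30. ]] [569.2 135.9  30. ]
[ 79.6  98.6  78.  101.2] [ 123.1 -146.1  -58.7   32.9]
bar [570.  135.9  72. ]
[16.4 70.8 15.9 72.2] [ -56.5 -146.7  128.6   33.8]
[[508.7 140.9  30. ]
 [592.9 193.6  30. ]
 [636.4 125.9  30. ]
 [554.5  72.1  30. ]] [573.1 133.1  30. ]
[99.3 80.5 98.  82.6] [  32.1  -57.2 -146.7  123.7]
bar [574.4 131.9  72. ]
[72.1 17.4 72.3 16.8] [  33.8  -55.3 -146.6  124.1]
```

The rim triangulates to about (523, -191, 140) with x along 22°, and the two views agree. The cover is at about (571, 134), yaw 33°. I'll write a helper for the tool-axis offsets and then start moving.

```bash
cat > go.py <<'E'
import sys
from h import *
from scipy.spatial.transform import Rotation as Ro
def st():
    s=sense(); 
    print('t %.2f'%s['time'],'pos',np.round(s['tool_pos'],1),'rpy',np.round(s['tcp_rot'],2),'F',np.round(s['ft_force'],2),'M',np.round(s['wrist_torque'],2),'gap %.1f'%s['finger_gap'])
    return s
def go(x,y,z,yaw):
    s=st(); R=Ro.from_euler('xyz',s['tcp_rot'],degrees=True)
    d=R.inv().apply(np.array([x,y,z])-s['tool_pos'])
    w=(yaw-s['tcp_rot'][2]+180)%360-180
    print('units (20mm):',np.round(d/20,3),' turn units',np.round(-np.radians(w)/.08,3))
    Rt=Ro.from_euler('xyz',[180,0,yaw],degrees=True)
    print('units in turned tool:',np.round(Rt.inv().apply(np.array([x,y,z])-s['tool_pos'])/20,3))
if __name__=="__main__": go(*map(float,sys.argv[1:]))
E
python3 go.py 571.5 134.2 160 -56.7; python3 -m pendant --help 2>&1 | head -5
```

```text
t 0.10 pos [ 267.2 -536.7  230.3] rpy [-1.7999e+02  1.0000e-01 -6.3540e+01] F [-0.12  0.93  0.17] M [ 0.03 -0.01  0.04] gap 85.6
units (20mm): [-23.244 -28.568   3.56 ]  turn units -1.492
units in turned tool: [-19.682 -31.134   3.517]
invalid input: not JSON, or not a number
```

```bash
python3 -m pendant '[[[-0.3,-0.4,0,-0.75],[-0.6,-0.9,0,-0.75],[-0.6,-0.9,0,0],[-0.6,-0.9,0,0],[-0.6,-0.9,0,0],[-0.6,-0.9,0,0],[-0.6,-0.9,0,0],[-0.6,-0.9,0,0],[-0.6,-0.9,0,0],[-0.6,-0.9,0,0]]]' 1 40; python3 go.py 571.5 134.2 160 -56.7
```

```text
time: 0.93
tool_pos: [346.9, -341.5, 224.3]
tcp_rot: [180.0, 0.7, -56.7]
ft_force: [0.5, -0.8, -0.7]
finger_gap: 85.0
t 0.93 pos [ 346.9 -341.5  224.3] rpy [179.99   0.68 -56.69] F [ 0.54 -0.78 -0.71] M [-0.01 -0.03  0.02] gap 85.0
units (20mm): [-13.672 -22.446   3.376]  turn units 0.002
units in turned tool: [-13.715 -22.443   3.215]
```

```bash
python3 -m pendant '[[[-0.6,-1,-0.05,0],[-0.6,-1,-0.05,0],[-0.6,-1,-0.05,0],[-0.6,-1,-0.05,0],[-0.6,-1,-0.05,0],[-0.6,-1,-0.05,0],[-0.6,-1,-0.05,0],[-0.6,-1,-0.05,0],[-0.6,-1,-0.05,0],[-0.6,-1,-0.05,0]]]'; python3 go.py 571.5 134.2 160 -56.7
```

```text
time: 1.77
tool_pos: [448.9, -118.9, 231.9]
tcp_rot: [179.8, 1.1, -56.8]
ft_force: [0.2, -0.5, 0.5]
finger_gap: 85.2
t 1.77 pos [ 448.9 -118.9  231.9] rpy [179.84   1.08 -56.78] F [ 0.23 -0.49  0.46] M [ 0.04 -0.01  0.01] gap 85.2
units (20mm): [ -7.159 -12.071   3.699]  turn units -0.018
units in turned tool: [ -7.21  -12.071   3.597]
```

```bash
python3 -m pendant '[[[-0.6,-1,0,0],[-0.6,-1,0,0],[-0.6,-1,0,0],[-0.6,-1,0,0],[-0.6,-1,0,0],[-0.6,-1,0,0],[-0.6,-1,0,0],[-0.6,-1,0,0],[-0.6,-1,0,0],[-0.6,-1,0,0]]]'; python3 go.py 571.5 134.2 130 -56.7
```

```text
time: 2.6
tool_pos: [551.4, 103.5, 229.4]
tcp_rot: [179.5, 1.3, -56.8]
ft_force: [0.8, -0.8, 0.9]
finger_gap: 85.3
t 2.60 pos [551.4 103.5 229.4] rpy [179.52   1.3  -56.75] F [ 0.79 -0.8   0.92] M [-0.06 -0.04  0.01] gap 85.3
units (20mm): [-0.622 -1.723  4.97 ]  turn units -0.011
units in turned tool: [-0.733 -1.682  4.969]
```

```bash
python3 -m pendant '[[[-0.2,-0.6,0.4,0],[-0.2,-0.5,0.5,0],[-0.15,-0.4,0.5,0],[-0.1,-0.2,0.5,0],[0,0,0.5,0],[0,0,0.5,0],[0,0,0.5,0],[0,0,0.3,0],[0,0,0,0],[0,0,0,0]]]'; python3 go.py 571.5 134.2 100 -56.7
python3 - <<'E'
from h import *
t=snapshot("top")[:,:,::-1].copy(); s=snapshot("scene")[:,:,::-1].copy()
cv2.imwrite('pics/t1.png',t);cv2.imwrite('pics/s1.png',s)
a=cv2.resize(t[180:340,160:330],None,fx=2.3,fy=2.3);b=cv2.resize(s[100:260,270:440],None,fx=2.3,fy=2.3)
cv2.imwrite('pics/pair1.png',np.hstack([a,b]))
E
```

```text
time: 3.43
tool_pos: [570.0, 138.1, 145.6]
tcp_rot: [179.2, 1.5, -56.6]
ft_force: [0.7, -0.4, 1.2]
finger_gap: 85.2
t 3.43 pos [570.  138.1 145.6] rpy [179.19   1.48 -56.59] F [ 0.73 -0.44  1.2 ] M [-0.02 -0.08 -0.01] gap 85.2
units (20mm): [0.265 0.011 2.276]  turn units 0.024
units in turned tool: [0.206 0.043 2.281]
```

View pics/pair1.png

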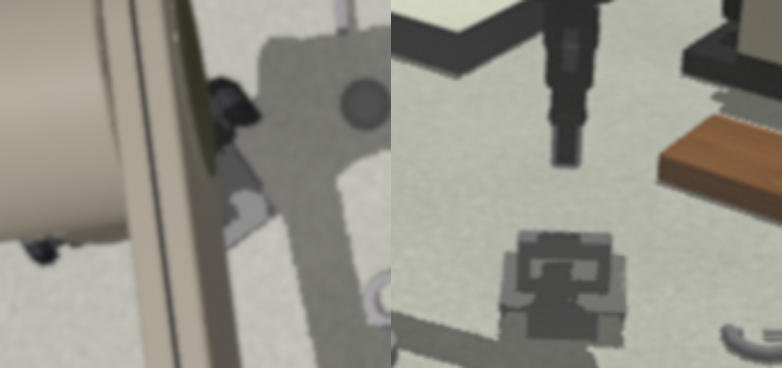

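```bash
python3 - <<'E'
from h import *
from scipy.spatial.transform import Rotation as Ro
s=sense();R=Ro.from_euler('xyz',s['tcp_rot'],degrees=True).as_matrix()
for dx in(42.5,57,-42.5):
  for dy in (-11,11): print(dx,dy,proj("scene",s['tool_pos']+R@np.array([dx,dy,-13])))
big(cv2.imread('pics/s1.png'),325,120,40,60,9,'pics/z1.png')
E
```

```text
42.5 -11 [353.01189368 170.5590152 ]
42.5 11 [339.59405623 170.05801626]
57 -11 [352.90809367 175.09301772]
57 11 [339.30722733 174.58067062]
-42.5 -11 [353.56822102 146.25853937]
-42.5 11 [341.13147773 145.81629512]
```

View pics/z1.png

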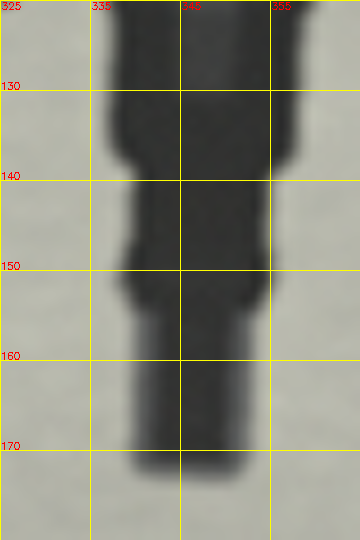

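The scene view shows the near finger directly in line with the bar: finger columns 339–352, bar centre 345.5. Now I'll descend.

```bash
python3 go.py 573 134.2 46 -56.7; python3 -m pendant '[[[0.1,-0.05,0.4,0],[0.1,-0.05,0.5,0],[0.05,-0.05,0.5,0],[0.05,0,0.5,0],[0,0,0.5,0],[0,0,0.5,0],[0,0,0.5,0],[0,0,0.3,0],[0,0,0.2,0],[0,0,0,0]]]'; python3 go.py 573 134.2 46 -56.7
```

```text
t 3.53 pos [570.3 138.3 146.3] rpy [179.24   1.46 -56.58] F [0.28 0.12 0.56] M [ 0.01 -0.03 -0.01] gap 85.2
units (20mm): [ 0.373 -0.066  5.005]  turn units 0.027
units in turned tool: [0.245 0.    5.013]
time: 4.37
tool_pos: [575.2, 135.5, 60.3]
tcp_rot: [179.3, 1.4, -56.6]
ft_force: [-0.1, 0.4, -0.1]
finger_gap: 85.1
t 4.37 pos [575.2 135.5  60.3] rpy [179.32   1.42 -56.61] F [-0.09  0.43 -0.11] M [0.01 0.03 0.01] gap 85.1
units (20mm): [0.012 0.119 0.716]  turn units 0.02
units in turned tool: [-0.005  0.127  0.715]
```

```bash
python3 -m pendant '[[[0,0.06,0.1,0],[0,0.06,0.15,0],[0,0,0.15,0],[0,0,0.1,0],[0,0,0.1,0],[0,0,0.05,0],[0,0,0.05,0],[0,0,0,0],[0,0,0,0],[0,0,0,0]]]'; python3 go.py 573 134.2 46 -56.7
python3 - <<'E'
from h import *
s=snapshot("scene")[:,:,::-1].copy()
cv2.imwrite('pics/s2.png',s); big(s,300,150,90,110,5,'pics/z2.png')
E
```

```text
time: 5.2
tool_pos: [574.3, 134.6, 47.2]
tcp_rot: [179.5, 1.3, -56.6]
ft_force: [-0.1, 0.8, -0.3]
finger_gap: 85.4
t 5.20 pos [574.3 134.6  47.2] rpy [179.52   1.33 -56.59] F [-0.09  0.79 -0.31] M [ 0.02 -0.02 -0.01] gap 85.4
units (20mm): [-0.017  0.067  0.06 ]  turn units 0.024
units in turned tool: [-0.019  0.068  0.059]
```

View pics/z2.png

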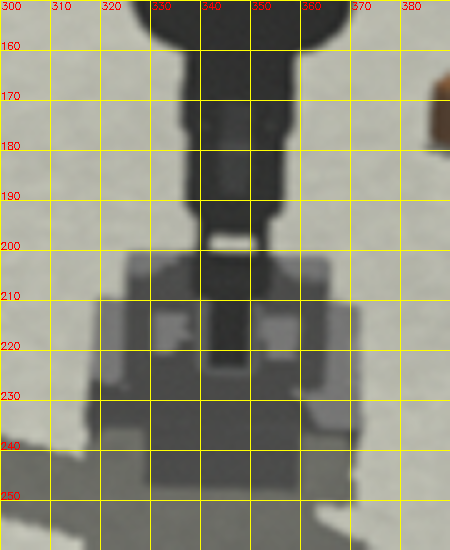

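The near finger (columns 339–351) is centred on the bar (325–365) and its tip is below the bar, so I'll close.

```bash
python3 -m pendant '[[[0,0,0,0],[0,0,0,0],[0,0,0,0],[0,0,0,0],[0,0,0,0],[0,0,0,0],[0,0,0,0],[0,0,0,0],[0,0,0,0],[0,0,0,0]]]' -1 60; python3 go.py 574 134 46 -56.7
```

```text
time: 6.08
tool_pos: [574.8, 134.6, 47.7]
tcp_rot: [179.6, 1.3, -56.6]
ft_force: [-0.6, -0.3, 0.9]
finger_gap: 16.9
t 6.08 pos [574.8 134.6  47.7] rpy [179.56   1.3  -56.59] F [-0.61 -0.26  0.85] M [-0.03 -0.    0.04] gap 16.9
units (20mm): [0.008 0.048 0.087]  turn units 0.024
units in turned tool: [0.006 0.049 0.087]
```

```bash
python3 -m pendant '[[[0,0,-0.2,0],[0,0,-0.4,0],[0,0,-0.6,0],[0,0,-0.8,0],[0,0,-0.8,0],[0,0,-0.8,0],[0,0,-0.8,0],[0,0,-0.8,0],[0,0,-0.8,0],[0,0,-0.8,0]]]'; python3 go.py 523 -191 245 -67.7
```

```text
time: 6.92
tool_pos: [574.7, 132.2, 193.3]
tcp_rot: [179.3, 1.4, -56.6]
ft_force: [0.7, -0.1, -1.0]
finger_gap: 16.9
t 6.92 pos [574.7 132.2 193.3] rpy [179.28   1.44 -56.59] F [ 0.7  -0.11 -1.01] M [ 0.01 -0.03 -0.05] gap 16.9
units (20mm): [11.997 11.09  -2.751]  turn units 2.424
units in turned tool: [13.97   8.522 -2.587]
```

```bash
python3 -m pendant '[[[0.2,0.2,-0.6,0.6],[0.5,0.4,-0.6,0.6],[0.7,0.5,-0.5,0.6],[0.9,0.55,-0.3,0.6],[0.9,0.55,-0.2,0],[0.9,0.55,0,0],[0.9,0.55,0,0],[0.9,0.55,0,0],[0.9,0.55,0,0],[0.7,0.4,0,0]]]'; python3 go.py 523 -191 245 -67.7
```

```text
time: 7.75
tool_pos: [551.1, -48.0, 259.6]
tcp_rot: [-179.7, 0.8, -67.7]
ft_force: [0.2, -1.3, -1.1]
finger_gap: 17.0
t 7.75 pos [551.1 -48.  259.6] rpy [-179.69    0.81  -67.75] F [ 0.17 -1.31 -1.05] M [-0.05 -0.02 -0.03] gap 17.0
units (20mm): [6.096 4.009 0.625]  turn units -0.011
units in turned tool: [6.083 4.011 0.732]
```

```bash
python3 -m pendant '[[[0.7,0.45,0,0],[0.7,0.45,0,0],[0.7,0.45,0,0],[0.7,0.45,0,0],[0.7,0.45,0,0],[0.6,0.45,0,0],[0.5,0.35,0,0],[0.3,0.25,0,0],[0.1,0.1,0,0],[0,0,0,0]]]'; python3 go.py 523 -191 245 -67.7
python3 - <<'E'
from h import *
t=snapshot("top")[:,:,::-1].copy(); s=snapshot("scene")[:,:,::-1].copy()
cv2.imwrite('pics/t3.png',t);cv2.imwrite('pics/s3.png',s)
a=cv2.resize(t[200:360,390:560],None,fx=2.3,fy=2.3);b=cv2.resize(s[120:290,110:250],None,fx=2.7,fy=2.7)[:368]
cv2.imwrite('pics/pair3.png',np.hstack([a,b]))
E
```

```text
time: 8.58
tool_pos: [523.4, -176.1, 271.1]
tcp_rot: [-179.2, 0.3, -68.0]
ft_force: [-0.0, -0.7, -0.9]
finger_gap: 16.8
t 8.58 pos [ 523.4 -176.1  271.1] rpy [-179.19    0.31  -68.  ] F [-0.01 -0.68 -0.94] M [-0.04  0.01  0.04] gap 16.8
units (20mm): [0.692 0.318 1.295]  turn units -0.064
units in turned tool: [0.683 0.303 1.303]
```

View pics/pair3.png

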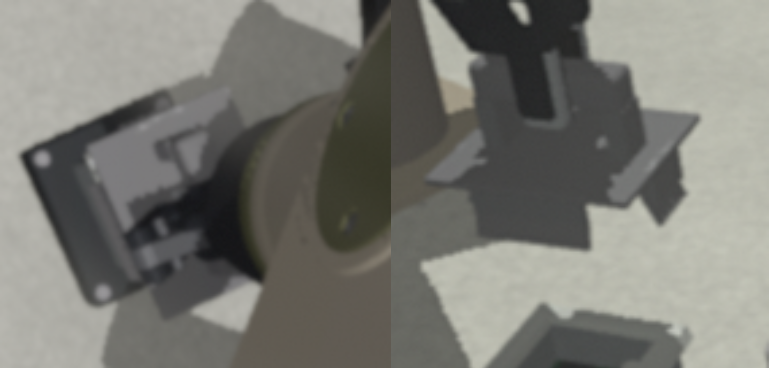

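The cover is held by its bar and hovering short of the rim. I'll go over the rim centre at low clearance and then measure the alignment.

```bash
cat >> go.py <<'E'
    s=sense(); Rg=Ro.from_euler('xyz',[179.56,1.30,-56.59],degrees=True); Rn=Ro.from_euler('xyz',s['tcp_rot'],degrees=True)
    Rc=Rn*Rg.inv()*Ro.from_euler('z',33.4,degrees=True)
    zc=Rc.inv().apply([0,0,1]); xc=Rc.apply([1,0,0])
    print('cover yaw %.1f'%np.degrees(np.arctan2(xc[1],xc[0])),'tilt: x-end up %.2f deg, y-side up %.2f deg'%(np.degrees(zc[0]),np.degrees(zc[1])))
E
python3 -m pendant '[[[0.15,0.1,0.2,0],[0.15,0.1,0.4,0],[0.15,0.1,0.5,0],[0.1,0.05,0.5,0],[0.05,0,0.5,0],[0,0,0.4,0],[0,0,0.3,0],[0,0,0.2,0],[0,0,0.1,0],[0,0,0,0]]]'; python3 go.py 523 -191 210 -67.7
```

```text
time: 9.52
tool_pos: [521.3, -186.0, 198.3]
tcp_rot: [-179.4, 0.6, -67.7]
ft_force: [-0.5, 0.6, -1.1]
finger_gap: 16.6  File "go.py", line 16
    s=sense(); Rg=Ro.from_euler('xyz',[179.56,1.30,-56.59],degrees=True); Rn=Ro.from_euler('xyz',s['tcp_rot'],degrees=True)
IndentationError: unexpected indent
```

```bash
python3 - <<'E'
L=open('go.py').read().split('\n')
i=[k for k,l in enumerate(L) if l.startswith('if __name__')][0]
m=L.pop(i); L=[l for l in L if l.strip()]; open('go.py','w').write('\n'.join(L+[m])+'\n')
E
python3 go.py 523 -191 198 -67.7
python3 - <<'E'
from h import *
t=snapshot("top")[:,:,::-1].copy(); s=snapshot("scene")[:,:,::-1].copy()
cv2.imwrite('pics/t4.png',t);cv2.imwrite('pics/s4.png',s)
big(s,130,180,100,100,6,'pics/z4s.png');big(t,395,225,125,100,6,'pics/z4t.png')
E
```

```text
t 9.52 pos [ 521.3 -186.   198.3] rpy [-179.38    0.62  -67.73] F [-0.45  0.56 -1.12] M [0.03 0.01 0.03] gap 16.6
units (20mm): [0.265 0.017 0.013]  turn units -0.007
units in turned tool: [0.265 0.017 0.016]
cover yaw 22.2 tilt: x-end up 1.06 deg, y-side up -0.68 deg
```

View pics/z4s.png

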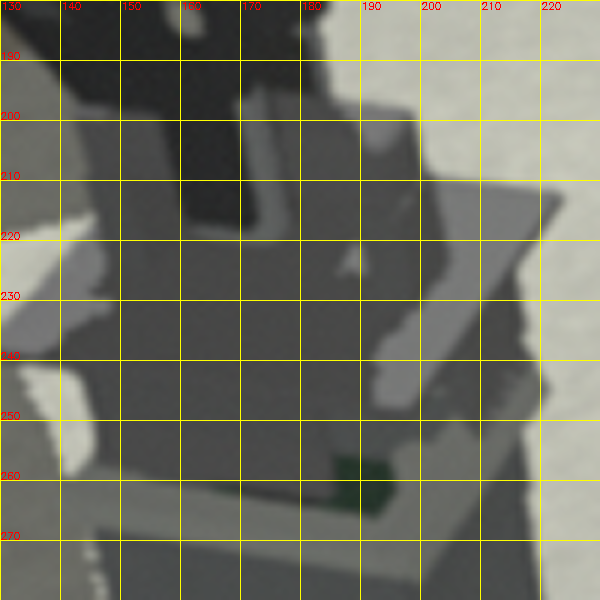

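View pics/z4t.png

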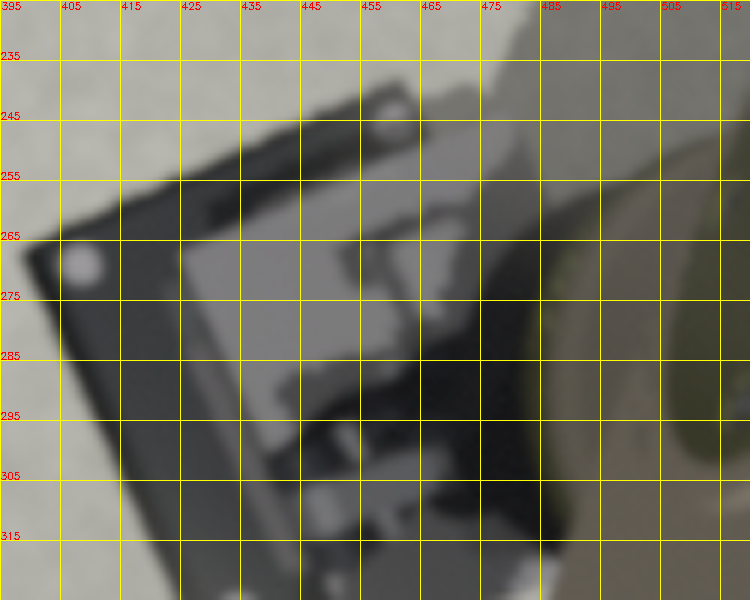

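```bash
python3 - <<'E'
from h import *
from scipy.spatial.transform import Rotation as Ro
s=sense()
Rg=Ro.from_euler('xyz',[179.56,1.30,-56.59],degrees=True); Rn=Ro.from_euler('xyz',s['tcp_rot'],degrees=True)
Rc=Rn*Rg.inv()*Ro.from_euler('z',33.4,degrees=True)
# handle mid rel. to TCP at grip: in tool frame (0,0,-15.3) 
hm=s['tool_pos']+Rn.apply([0,0,-15.3])
print('handle',hm)
for x,y in((50,41),(-50,41),(-50,-41),(50,-41)):
    P=hm+Rc.apply([x,y,-33]); print((x,y),P.round(1),'top',proj("top",P).round(1),'scene',proj("scene",P).round(1))
E
```

```text
handle [ 521.55954553 -186.34091125  214.5164007 ]
(50, 41) [ 553.1 -129.6  182. ] top [424.6 264.5] scene [224.9 212.5]
(-50, 41) [ 460.5 -167.5  180. ] top [455.6 333.4] scene [158.8 204. ]
(-50, -41) [ 491.5 -243.4  181.1] top [511.7 308.5] scene [126.7 236.7]
(50, -41) [ 584.1 -205.5  183. ] top [480.4 239.9] scene [198.5 247.1]
```

The top view shows the plate corner at (425,266.5), which is about 2 px from where a centred grip would put it. Both views therefore say the cover sits about 2.6 mm toward its −x end in the grip. I'll fit edge lines to compare yaw with the rim.

```bash
cat > edge.py <<'E'
from h import *
from scipy.ndimage import map_coordinates
def edge(im,a,b,w=5,n=25):
    g=cv2.cvtColor(im,cv2.COLOR_BGR2GRAY).astype(float)
    a=np.array(a,float);b=np.array(b,float);d=(b-a)/np.linalg.norm(b-a);nn=np.array([-d[1],d[0]])
    off=np.arange(-w,w+.01,.1);pts=[]
    for f in np.linspace(.05,.95,n):
        p=a+f*(b-a); q=p+off[:,None]*nn
        v=map_coordinates(g,[q[:,1],q[:,0]],order=1); gr=np.abs(np.gradient(cv2.GaussianBlur(v[None],(0,0),5)[0]))
        gr[gr<gr.max()*.5]=0
        pts.append(p+nn*(gr*off).sum()/gr.sum())
    pts=np.array(pts,np.float32)
    vx,vy,x0,y0=cv2.fitLine(pts,cv2.DIST_HUBER,0,.01,.01).ravel()
    r=np.abs((pts-[x0,y0])@[-vy,vx]).mean()
    return np.array([x0,y0]),np.array([vx,vy]),r
def yaw(n,e,z):
    p,v,r=e; A=on(n,p-20*v,z);B=on(n,p+20*v,z);d=B-A
    return np.degrees(np.arctan2(d[1],d[0]))%90,r
def inter(e,f):
    s=np.linalg.solve(np.c_[e[1],-f[1]],f[0]-e[0]); return e[0]+s[0]*e[1]
E
python3 - <<'E'
from edge import *
t0=cv2.imread('pics/top0.png');s0=cv2.imread('pics/scene0.png');t4=cv2.imread('pics/t4.png');s4=cv2.imread('pics/s4.png')
for nm,im,n,a,b,z in [
 ('rim in A-B',t0,'top',(441,272),(466,261),140),('rim in A-D',t0,'top',(440,275),(455.5,310),140),('rim in BC',t0,'top',(471,262),(487.5,296),140),('rim in CD',t0,'top',(459,312),(487,299),140),
 ('rim scene L',s0,'scene',(151.5,256.5),(166.5,238.5),140),('rim sc near',s0,'scene',(152,259),(190,265.8),140),('rim sc far',s0,'scene',(169,237),(208,243.4),140),('rim sc R',s0,'scene',(193.5,265),(202,254),140),
 ('plate left',t4,'top',(425.7,268),(437.5,297),180),('plate top',t4,'top',(427,265.5),(462,250.5),180),
 ('base left t4',t4,'top',(400,270),(423,320),50),('base left t0',t0,'top',(404,270),(430,325),50),('base top',t4,'top',(402,265.5),(455,240.5),50),
 ('plate R scene',s4,'scene',(222.5,213.5),(201,243),180)]:
    e=edge(im,a,b); print(nm,e[0].round(1),'yaw %.1f res %.2f'%yaw(n,e,z))
c=inter(edge(t4,(425.7,268),(437.5,297)),edge(t4,(427,265.5),(462,250.5))); print('plate corner',c, on('top',c,182))
E
```

```text
rim in A-B [454.2 266.7] yaw 24.3 res 0.63
rim in A-D [447.6 293.8] yaw 22.0 res 0.32
rim in BC [480.7 280.5] yaw 22.5 res 0.06
rim in CD [475.1 305. ] yaw 22.6 res 0.06
rim scene L [160.2 246.1] yaw 22.3 res 0.05
rim sc near [172.2 262.3] yaw 22.6 res 0.05
rim sc far [190.  240.3] yaw 22.8 res 0.04
rim sc R [196.  259.3] yaw 35.6 res 0.63
plate left [431.9 283.5] yaw 22.7 res 0.07
plate top [444.3 257.2] yaw 23.0 res 0.19
base left t4 [411.2 296.5] yaw 22.2 res 0.09
base left t0 [413.4 299.2] yaw 23.0 res 0.02
base top [431.6 250.7] yaw 22.7 res 0.20
plate R scene [212.5 228. ] yaw 20.9 res 0.43
plate corner [423.99094 266.50342] [ 550.44794278 -128.64684428  182.        ]
```

```bash
python3 - <<'E'
from h import *
t0=cv2.imread('pics/top0.png',0);t4=cv2.imread('pics/t4.png',0)
for im in(t0,t4):
    for (x,y) in((408,268),(460,245)):
        p=im[y-7:y+8,x-7:x+8].astype(float); m=cv2.threshold(im[y-7:y+8,x-7:x+8],95,255,0)[1]
        M=cv2.moments(m,True); print(x-7+M['m10']/M['m00'],y-7+M['m01']/M['m00'],end=' ; ')
    print()
E
```

```text
406.26229508196724 266.5245901639344 ; 461.74436090225566 243.5563909774436 ; 
406.29411764705884 266.54411764705884 ; 461.7421875 243.7890625 ;
```

```bash
python3 - <<'E'
from edge import *
t4=cv2.imread('pics/t4.png');s4=cv2.imread('pics/s4.png')
e=edge(s4,(204,210.2),(220,212.2),w=3); f=edge(s4,(221.5,215),(216,222.5),w=3); f2=edge(s4,(214,226.5),(200,245.5),w=3)
print(e,f,f2); c=inter(e,f); c2=inter(e,f2); print(c,c2)
for q in(c,c2): print(tri((424,266.5),q))
big(s4,185,195,50,60,12,'pics/z5.png')
E
```

```text
(array([211.05745, 209.96541], dtype=float32), array([0.9920871, 0.1255515], dtype=float32), np.float32(0.01567763)) (array([219.20294, 219.68767], dtype=float32), array([ 0.5833212 , -0.81224155], dtype=float32), np.float32(0.027124913)) (array([207.14923, 234.24107], dtype=float32), array([ 0.579067  , -0.81527996], dtype=float32), np.float32(0.089153536))
[224.92476 211.72035] [223.29175 211.5137 ]
(array([ 550.85746908, -128.29125356,  181.73927789]), np.float64(1.1445305406157344))
(array([ 550.08537286, -129.0142633 ,  182.14312861]), np.float64(1.0464443994726864))
```

View pics/z5.png

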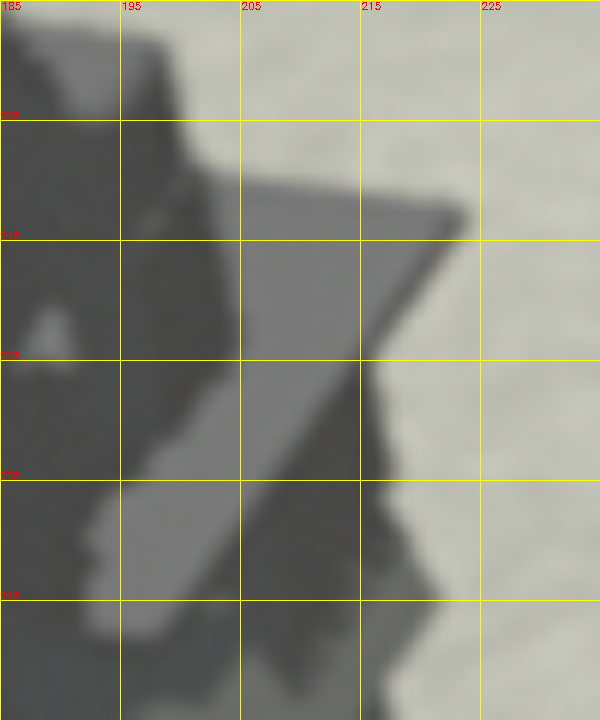

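The plate corner triangulates to (550.3, −128.8, 182) with z as predicted, so the plate centre needs to move (+3.3, −5.3). Yaw matches within 0.3°.

```bash
python3 go.py 524.6 -191.3 196 -67.7;  python3 -m pendant '[[[0.15,-0.05,0,0],[0.15,-0.03,0,0],[0,0,0,0],[0,0,0,0],[0,0,0,0],[0,0,0,0],[0,0,0,0],[0,0,0,0],[0,0,0,0],[0,0,0,0]]]'; python3 go.py 524.6 -191.3 190 -67.7
```

```text
t 9.62 pos [ 521.7 -186.1  199.2] rpy [-179.34    0.57  -67.73] F [-0.06  0.41 -1.23] M [-0.04  0.03 -0.01] gap 16.7
units (20mm): [ 0.296 -0.036  0.158]  turn units -0.007
units in turned tool: [ 0.295 -0.038  0.161]
cover yaw 22.2 tilt: x-end up 1.10 deg, y-side up -0.73 deg
time: 10.45
tool_pos: [527.6, -192.5, 202.5]
tcp_rot: [-179.1, 0.3, -67.7]
ft_force: [-0.4, -0.2, -1.0]
finger_gap: 16.7
t 10.45 pos [ 527.6 -192.5  202.5] rpy [-179.13    0.33  -67.73] F [-0.43 -0.2  -1.01] M [ 0.06  0.08 -0.03] gap 16.7
units (20mm): [-0.106  0.124  0.625]  turn units -0.006
units in turned tool: [-0.11   0.115  0.626]
cover yaw 22.3 tilt: x-end up 1.31 deg, y-side up -0.97 deg
```

```bash
python3 -m pendant '[[[-0.08,0.08,0.15,0],[-0.05,0.05,0.2,0],[0,0.02,0.2,0],[0,0,0.2,0],[0,0,0.15,0],[0,0,0.15,0],[0,0,0.1,0],[0,0,0.1,0],[0,0,0.05,0],[0,0,0.03,0]]]'; python3 go.py 524.6 -191.3 172 -67.7
```

```text
time: 11.28
tool_pos: [523.7, -190.5, 173.1]
tcp_rot: [-179.1, 0.3, -67.7]
ft_force: [-0.5, 1.8, 2.4]
finger_gap: 17.0
t 11.28 pos [ 523.7 -190.5  173.1] rpy [-179.12    0.35  -67.72] F [-0.55  1.82  2.4 ] M [0.21 0.22 0.07] gap 17.0
units (20mm): [ 0.058 -0.027  0.054]  turn units -0.004
units in turned tool: [ 0.057 -0.028  0.054]
cover yaw 22.3 tilt: x-end up 1.32 deg, y-side up -0.95 deg
```

Contact has begun, with about 3.4 N vertical. I'll look before pressing.

```bash
python3 - <<'E'
from h import *
t=snapshot("top")[:,:,::-1].copy(); s=snapshot("scene")[:,:,::-1].copy()
cv2.imwrite('pics/t6.png',t);cv2.imwrite('pics/s6.png',s)
a=cv2.resize(s[190:290,120:235],(600,522),interpolation=cv2.INTER_CUBIC)
cv2.imwrite('pics/z6s.png',a);big(t,395,225,125,100,6,'pics/z6t.png')
E
```

```text
(no output)
```

View pics/z6s.png

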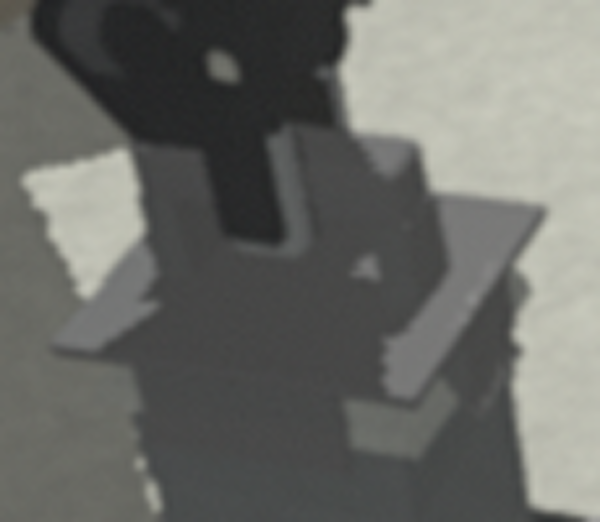

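View pics/z6t.png

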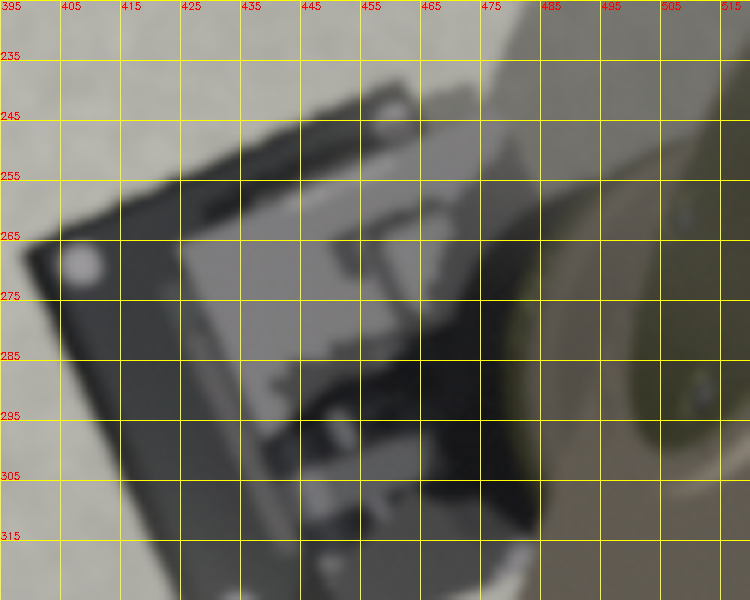

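```bash
python3 - <<'E'
from edge import *
t=cv2.imread('pics/t6.png'); s=cv2.imread('pics/s6.png')
e=edge(t,(425.5,267),(438,297),w=3);f=edge(t,(427,264.3),(455,253),w=3);c=inter(e,f)
k=100/522
g=edge(s,(205,228.5),(222,230.3),w=3); h=edge(s,(223,232),(200,264),w=3); q=inter(g,h)
print(c,q,e[2],f[2],g[2],h[2],yaw('top',e,155),yaw('top',f,155),yaw('scene',h,155)); print(on('top',c,155.4),on('scene',q,155.4),tri(c,q))
E
```

```text
[423.82523 265.2859 ] [225.93355 229.17377] 0.05722531 0.05904322 0.02194973 0.33629298 (np.float64(22.640273700315078), np.float32(0.05722531)) (np.float64(22.445148841771868), np.float32(0.05904322)) (np.float64(21.013059355360497), np.float32(0.33629298))
[ 552.83301655 -133.37757407  155.4       ] [ 552.97359404 -131.68457862  155.4       ] (array([ 553.26271952, -132.77286728,  156.13820293]), np.float64(1.292827641384534))
```

The corner is now at (553, −133), where the rim predicts (553.2, −133.9), and yaw is 22.5°. That's aligned, so I'll press slowly.

```bash
python3 -m pendant '[[[0,0,0.03,0],[0,0,0.03,0],[0,0,0.04,0],[0,0,0.04,0],[0,0,0.05,0],[0,0,0.05,0],[0,0,0.05,0],[0,0,0.05,0],[0,0,0.05,0],[0,0,0.05,0]]]'; python3 go.py 524.6 -191.3 160 -67.7
```

```text
time: 12.22
tool_pos: [525.0, -191.4, 167.5]
tcp_rot: [-179.0, 0.1, -67.7]
ft_force: [-3.3, 1.9, 6.4]
finger_gap: 16.7
t 12.22 pos [ 525.  -191.4  167.5] rpy [-1.7898e+02  1.2000e-01 -6.7720e+01] F [-3.28  1.91  6.39] M [0.14 0.6  0.01] gap 16.7
units (20mm): [-0.012  0.024  0.375]  turn units -0.005
units in turned tool: [-0.012  0.017  0.375]
cover yaw 22.3 tilt: x-end up 1.46 deg, y-side up -1.18 deg
```

```bash
python3 -m pendant '[[[0,0.03,0.05,0],[0,0.03,0.05,0],[0,0.02,0.05,0],[0,0,0.05,0],[0,0,0.05,0],[0,0,0.05,0],[0,0,0.05,0],[0,0,0.05,0],[0,0,0.05,0],[0,0,0.05,0]]]'; python3 go.py 524.6 -191.3 160 -67.7
```

```text
time: 13.05
tool_pos: [526.0, -191.9, 164.5]
tcp_rot: [-178.7, -0.1, -67.7]
ft_force: [-3.9, 3.4, 9.4]
finger_gap: 16.6
t 13.05 pos [ 526.  -191.9  164.5] rpy [-1.7866e+02 -1.1000e-01 -6.7710e+01] F [-3.88  3.42  9.41] M [ 0.4  1.1 -0.1] gap 16.6
units (20mm): [-0.055  0.057  0.225]  turn units -0.002
units in turned tool: [-0.055  0.051  0.226]
cover yaw 22.3 tilt: x-end up 1.78 deg, y-side up -1.41 deg
```

```bash
python3 -m pendant '[[[-0.03,0.03,0.08,0],[-0.03,0.03,0.1,0],[-0.03,0.03,0.1,0],[-0.02,0.02,0.1,0],[0,0.02,0.1,0],[0,0,0.1,0],[0,0,0.1,0],[0,0,0.1,0],[0,0,0.1,0],[0,0,0.1,0]]]'; python3 go.py 524.6 -191.3 160 -67.7
```

```text
time: 13.88
tool_pos: [526.9, -191.7, 157.5]
tcp_rot: [-178.2, -0.6, -67.7]
ft_force: [-7.9, 2.7, 15.0]
finger_gap: 16.9
t 13.88 pos [ 526.9 -191.7  157.5] rpy [-178.17   -0.58  -67.66] F [-7.87  2.75 15.  ] M [0.44 1.6  0.01] gap 16.9
units (20mm): [-0.062  0.097 -0.128]  turn units 0.009
units in turned tool: [-0.063  0.101 -0.124]
cover yaw 22.4 tilt: x-end up 2.27 deg, y-side up -1.88 deg
```

Side force is building toward −x, so the cover is about 2 mm too far in +x. I'll ease it back before pressing more.

```bash
python3 -m pendant '[[[-0.03,0.08,0.02,0],[-0.03,0.08,0.02,0],[-0.03,0.08,0.02,0],[-0.03,0.08,0.02,0],[0,0.05,0.02,0],[0,0.05,0.02,0],[0,0.05,0.02,0],[0,0,0.02,0],[0,0,0.02,0],[0,0,0.02,0]]]'; python3 go.py 524.6 -191.3 160 -67.7
python3 - <<'E'
from h import *
t=snapshot("top")[:,:,::-1].copy(); s=snapshot("scene")[:,:,::-1].copy()
cv2.imwrite('pics/t7.png',t);cv2.imwrite('pics/s7.png',s)
a=cv2.resize(s[190:310,110:235],(625,600),interpolation=cv2.INTER_CUBIC)
cv2.imwrite('pics/z7s.png',a)
E
```

```text
time: 14.72
tool_pos: [526.1, -191.7, 161.3]
tcp_rot: [-177.1, -1.1, -67.5]
ft_force: [-0.2, 3.4, 7.4]
finger_gap: 17.1
t 14.72 pos [ 526.1 -191.7  161.3] rpy [-177.08   -1.14  -67.52] F [-0.22  3.43  7.35] M [ 0.4   0.41 -0.04] gap 17.1
units (20mm): [-0.048  0.067  0.06 ]  turn units 0.039
units in turned tool: [-0.047  0.064  0.065]
cover yaw 22.5 tilt: x-end up 3.36 deg, y-side up -2.44 deg
```

View pics/z7s.png

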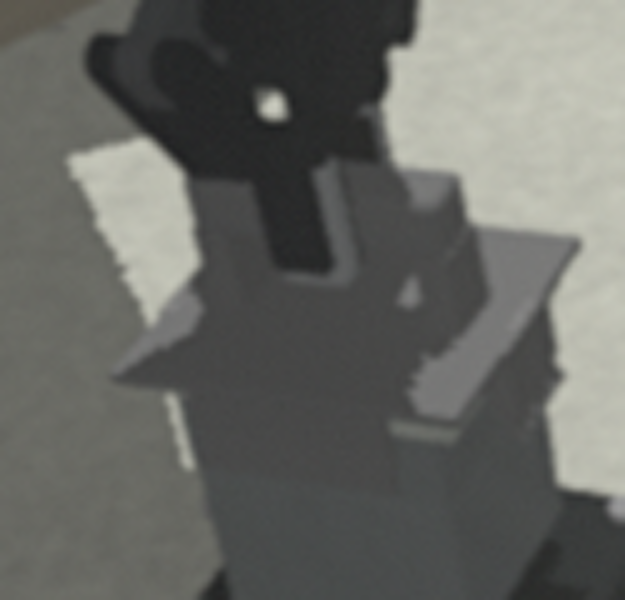

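The wrist has drifted about 4° in tilt and is tilting the cover with it: the +x end is higher in the image. Tilt can't be commanded, so I'll unload, let go and let the cover settle on the rim by itself. Then I'll press on the bar top with closed fingers, which carries no tilting moment.

```bash
python3 -m pendant '[[[0,0,-0.03,0],[0,0,-0.05,0],[0,0,-0.03,0],[0,0,0,0],[0,0,0,0],[0,0,0,0],[0,0,0,0],[0,0,0,0],[0,0,0,0],[0,0,0,0]]]'; python3 go.py 524.6 -191.3 160 -67.7
```

```text
time: 15.65
tool_pos: [526.1, -191.6, 162.6]
tcp_rot: [-177.1, -1.1, -67.5]
ft_force: [1.2, 2.9, 3.5]
finger_gap: 16.9
t 15.65 pos [ 526.1 -191.6  162.6] rpy [-177.09   -1.12  -67.53] F [1.19 2.86 3.45] M [ 0.17  0.11 -0.1 ] gap 16.9
units (20mm): [-0.046  0.068  0.126]  turn units 0.038
units in turned tool: [-0.043  0.062  0.13 ]
cover yaw 22.5 tilt: x-end up 3.34 deg, y-side up -2.42 deg
```

```bash
python3 -m pendant '[[[0,0,0,0],[0,0,0,0],[0,0,0,0],[0,0,0,0],[0,0,0,0],[0,0,0,0],[0,0,-0.1,0],[0,0,-0.3,0],[0,0,-0.4,0],[0,0,-0.4,0]]]' 0 20; python3 go.py 524.6 -191.3 200 -67.7
python3 - <<'E'
from h import *
t=snapshot("top")[:,:,::-1].copy(); s=snapshot("scene")[:,:,::-1].copy()
cv2.imwrite('pics/t8.png',t);cv2.imwrite('pics/s8.png',s)
a=cv2.resize(s[170:310,110:240],(560,600),interpolation=cv2.INTER_CUBIC)
cv2.imwrite('pics/z8s.png',a)
E
```

```text
time: 16.48
tool_pos: [521.1, -191.7, 183.3]
tcp_rot: [-177.5, -0.8, -67.6]
ft_force: [-0.5, -0.1, -0.2]
finger_gap: 43.1
t 16.48 pos [ 521.1 -191.7  183.3] rpy [-177.54   -0.82  -67.57] F [-0.53 -0.11 -0.22] M [ 0.03  0.01 -0.03] gap 43.1
units (20mm): [ 0.058 -0.206 -0.826]  turn units 0.029
units in turned tool: [ 0.046 -0.17  -0.835]
cover yaw 22.5 tilt: x-end up 2.90 deg, y-side up -2.11 deg
```

View pics/z8s.png

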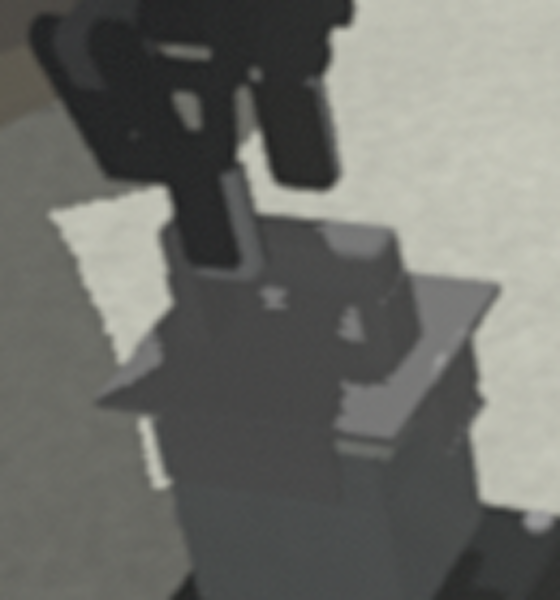

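The plate's near edge runs from (100,403) to (390,437) in the crop. Its slope is 0.117 where a level plate would give about 0.18, so the −x clip looks snapped and the +x end is still up. I'll lift clear, shut the fingers, and take a clean look.

```bash
python3 -m pendant '[[[0,0,-0.5,0],[0,0,-0.5,0],[0,0,-0.5,0],[0,0,-0.4,0],[0,0,-0.2,0],[0,0,0,0],[0,0,0,0],[0,0,0,0],[0,0,0,0],[0,0,0,0]]]' 0; python3 go.py 546 -181.5 215 -67.5
python3 - <<'E'
from h import *
t=snapshot("top")[:,:,::-1].copy(); s=snapshot("scene")[:,:,::-1].copy()
cv2.imwrite('pics/t9.png',t);cv2.imwrite('pics/s9.png',s)
big(s,120,170,110,120,5,'pics/z9s.png'); big(t,395,225,125,100,6,'pics/z9t.png')
E
```

```text
time: 17.42
tool_pos: [520.6, -192.7, 233.4]
tcp_rot: [-177.3, -1.1, -67.6]
ft_force: [-1.2, 1.0, 0.1]
finger_gap: 43.1
t 17.42 pos [ 520.6 -192.7  233.4] rpy [-177.28   -1.11  -67.57] F [-1.18  1.05  0.11] M [-0.03  0.05 -0.03] gap 43.1
units (20mm): [-0.051 -1.341  0.985]  turn units -0.016
units in turned tool: [-0.032 -1.386  0.921]
cover yaw 22.5 tilt: x-end up 3.16 deg, y-side up -2.41 deg
```

View pics/z9s.png

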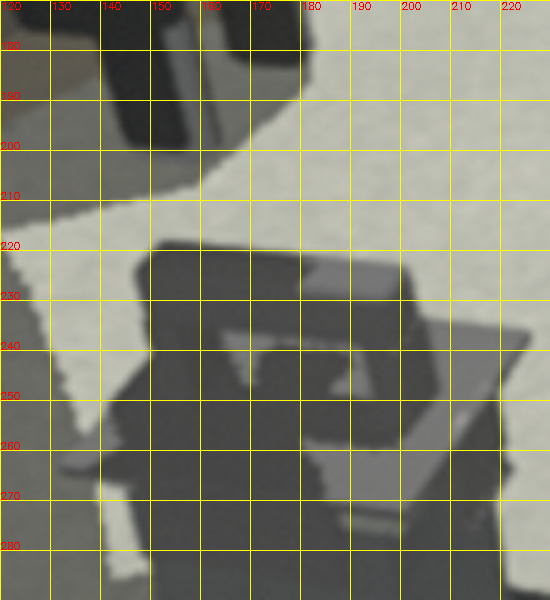

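View pics/z9t.png

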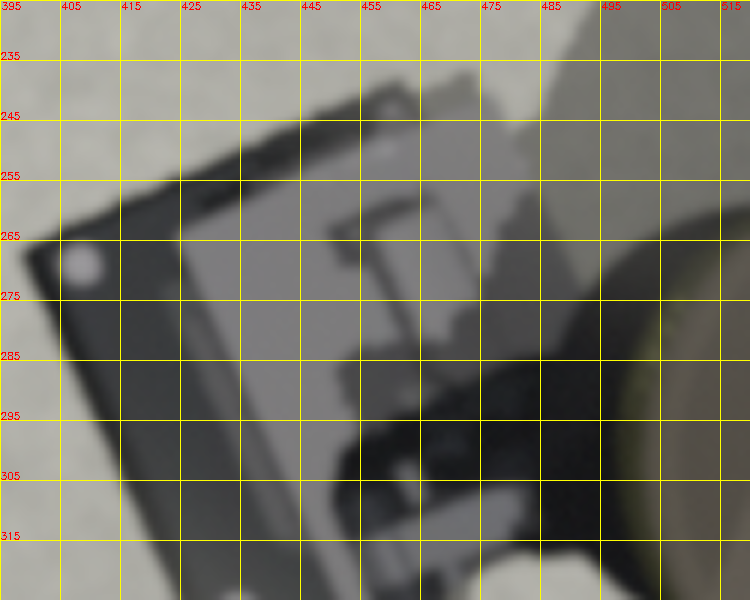

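```bash
python3 - <<'E'
from edge import *
from scipy.spatial.transform import Rotation as Ro
t=cv2.imread('pics/t9.png'); s=cv2.imread('pics/s9.png')
e=edge(t,(425.5,267),(443,308),w=3);f=edge(t,(429,262.5),(453,251.5),w=3);c=inter(e,f)
g=edge(s,(205,234),(223,235.7),w=3); h=edge(s,(224,237.5),(219,245),w=2); h2=edge(s,(215,250),(203,268),w=3);q=inter(g,h)
print(c,q,inter(g,h2)); print(tri(c,q))
for nm,tl in(('home level',0),('x up 3',3),('x up 6',6)):
    R=Ro.from_euler('z',22.6,degrees=True)*Ro.from_euler('y',-tl,degrees=True)
    c0=np.array([522.8,-191,140])+R.apply([40,0,0])*0
    # pivot at -x end of rim underside
    piv=np.array([522.8,-191,140])+Ro.from_euler('z',22.6,degrees=True).apply([-41,0,0])
    print(nm,[ (l,proj('scene',piv+R.apply([x+41,y,z])).round(1)) for l,x,y,z in(('+x+y',50,41,4),('+x-y',50,-41,4),('-x-y',-50,-41,4),('bar+x-y',37,-9,46),('bar-x-y',-37,-9,46),('bar+x+y',37,9,46))])
E
```

```text
[423.67624 263.53372] [226.68732 235.49733] [226.97394 235.52818]
(array([ 555.70425052, -134.53877185,  147.39962233]), np.float64(0.5477569928093022))
home level [('+x+y', array([225.8, 236.6])), ('+x-y', array([200.7, 273.3])), ('-x-y', array([130.3, 261.5])), ('bar+x-y', array([197.5, 230.9])), ('bar-x-y', array([145.4, 223. ])), ('bar+x+y', array([203.4, 223.2]))]
x up 3 [('+x+y', array([225.2, 233.8])), ('+x-y', array([199.9, 270.3])), ('-x-y', array([130.3, 261.7])), ('bar+x-y', array([195.2, 228. ])), ('bar-x-y', array([143.7, 222.7])), ('bar+x+y', array([201.2, 220.4]))]
x up 6 [('+x+y', array([224.4, 231. ])), ('+x-y', array([199. , 267.4])), ('-x-y', array([130.2, 262. ])), ('bar+x-y', array([192.8, 225.3])), ('bar-x-y', array([142. , 222.4])), ('bar+x+y', array([198.9, 217.6]))]
```

The corner triangulates 3.4 mm above its home height on the +x side, while the −x corner (131.5,264) is at about home height. So the +x clip still has to go. I'll shut the fingers and move over the bar's +x part.

```bash
python3 go.py 547 -182 215 -67.5; python3 -m pendant '[[[0,-0.2,0,0],[0,-0.3,0,0],[0,-0.3,0,0],[0,-0.2,0,0],[0,-0.1,0,0],[0,0,0,0],[0,0,0,0],[0,0,0,0],[0,0,0,0],[0,0,0,0]]]' -1 20; python3 go.py 547 -182 192 -67.5
```

```text
t 17.52 pos [ 520.6 -192.7  233.3] rpy [-177.29   -1.1   -67.57] F [ 0.11  0.38 -0.13] M [-0.04  0.01  0.09] gap 42.9
units (20mm): [-0.007 -1.381  0.982]  turn units -0.016
units in turned tool: [ 0.012 -1.426  0.916]
cover yaw 22.5 tilt: x-end up 3.15 deg, y-side up -2.40 deg
time: 18.35
tool_pos: [543.1, -182.7, 233.0]
tcp_rot: [-177.4, -1.0, -67.5]
ft_force: [0.7, 0.0, -0.8]
finger_gap: 0.2
t 18.35 pos [ 543.1 -182.7  233. ] rpy [-177.37   -1.    -67.53] F [ 0.75  0.01 -0.76] M [-0.04  0.02  0.03] gap 0.2
units (20mm): [ 0.008 -0.1    2.058]  turn units -0.006
units in turned tool: [ 0.044 -0.195  2.05 ]
cover yaw 22.5 tilt: x-end up 3.07 deg, y-side up -2.30 deg
```

```bash
python3 -m pendant '[[[0,-0.05,0.2,0],[0,-0.05,0.3,0],[0,0,0.3,0],[0,0,0.25,0],[0,0,0.2,0],[0,0,0.15,0],[0,0,0.1,0],[0,0,0.05,0],[0,0,0,0],[0,0,0,0]]]'; python3 go.py 547 -182 190 -67.5
python3 - <<'E'
from h import *
s=snapshot("scene")[:,:,::-1].copy()
cv2.imwrite('pics/s10.png',s);big(s,120,160,110,120,5,'pics/z10s.png')
E
```

```text
time: 19.18
tool_pos: [545.7, -181.8, 197.4]
tcp_rot: [-177.5, -0.9, -67.6]
ft_force: [-0.3, 0.3, -0.5]
finger_gap: -0.1
t 19.18 pos [ 545.7 -181.8  197.4] rpy [-177.46   -0.92  -67.57] F [-0.29  0.33 -0.46] M [ 0.01 -0.01 -0.03] gap -0.1
units (20mm): [ 0.027 -0.041  0.374]  turn units -0.014
units in turned tool: [ 0.033 -0.057  0.371]
cover yaw 22.5 tilt: x-end up 2.98 deg, y-side up -2.22 deg
```

View pics/z10s.png

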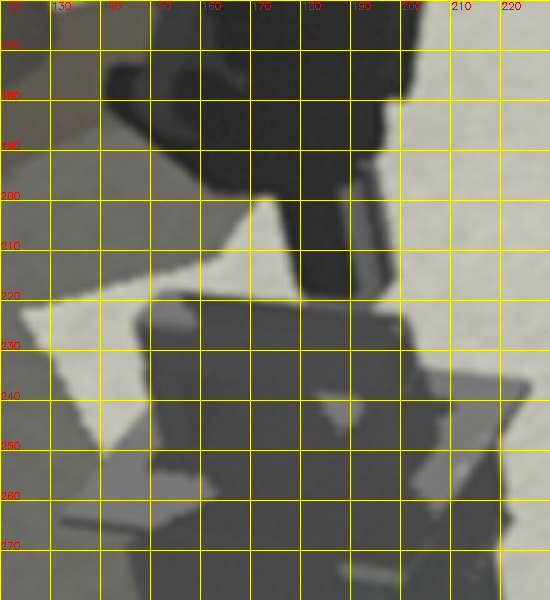

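The shut fingertips are over the bar's +x part, about 7 mm above it. I'll touch down gently.

```bash
python3 -m pendant '[[[0,0,0.06,0],[0,0,0.06,0],[0,0,0.06,0],[0,0,0.06,0],[0,0,0.06,0],[0,0,0.06,0],[0,0,0.05,0],[0,0,0.05,0],[0,0,0.05,0],[0,0,0.04,0]]]'; python3 go.py 547 -182 190 -67.5
```

```text
time: 20.07
tool_pos: [547.6, -182.1, 187.7]
tcp_rot: [-177.3, -1.1, -67.6]
ft_force: [-0.8, 1.7, 2.7]
finger_gap: 0.2
t 20.07 pos [ 547.6 -182.1  187.7] rpy [-177.28   -1.06  -67.57] F [-0.75  1.74  2.75] M [ 0.2  -0.02 -0.04] gap 0.2
units (20mm): [-0.015  0.021 -0.119]  turn units -0.015
units in turned tool: [-0.017  0.027 -0.117]
cover yaw 22.5 tilt: x-end up 3.16 deg, y-side up -2.36 deg
```

```bash
python3 -m pendant '[[[0,0,0.05,0],[0,0,0.05,0],[0,0.01,0.06,0],[0,0.01,0.06,0],[0,0.01,0.06,0],[0,0.01,0.06,0],[0,0.01,0.06,0],[0,0.01,0.06,0],[0,0.01,0.06,0],[0,0.01,0.06,0]]]'; python3 go.py 547 -182 190 -67.5
```

```text
time: 20.9
tool_pos: [548.4, -182.1, 182.6]
tcp_rot: [-177.0, -1.2, -67.5]
ft_force: [-3.5, 2.5, 11.3]
finger_gap: 0.0
t 20.90 pos [ 548.4 -182.1  182.6] rpy [-176.99   -1.23  -67.51] F [-3.45  2.51 11.33] M [0.47 0.7  0.05] gap 0.0
units (20mm): [-0.025  0.044 -0.372]  turn units -0.002
units in turned tool: [-0.033  0.064 -0.368]
cover yaw 22.6 tilt: x-end up 3.45 deg, y-side up -2.53 deg
```

```bash
python3 -m pendant '[[[0,0.02,0.06,0],[0,0.02,0.06,0],[0,0.02,0.06,0],[0,0.02,0.07,0],[0,0.02,0.07,0],[0,0.02,0.07,0],[0,0.02,0.07,0],[0,0.02,0.07,0],[0,0.02,0.07,0],[0,0.02,0.07,0]]]'; python3 go.py 547 -182 190 -67.5
python3 - <<'E'
from h import *
s=snapshot("scene")[:,:,::-1].copy()
cv2.imwrite('pics/s11.png',s);big(s,120,160,110,120,5,'pics/z11s.png')
E
```

```text
time: 21.73
tool_pos: [548.4, -182.1, 182.3]
tcp_rot: [-176.4, -1.5, -67.4]
ft_force: [-4.8, 4.0, 11.3]
finger_gap: 0.1
t 21.73 pos [ 548.4 -182.1  182.3] rpy [-176.44   -1.51  -67.4 ] F [-4.77  4.01 11.28] M [0.63 0.73 0.07] gap 0.1
units (20mm): [-0.023  0.039 -0.391]  turn units 0.022
units in turned tool: [-0.034  0.063 -0.387]
cover yaw 22.7 tilt: x-end up 4.00 deg, y-side up -2.80 deg
```

View pics/z11s.png

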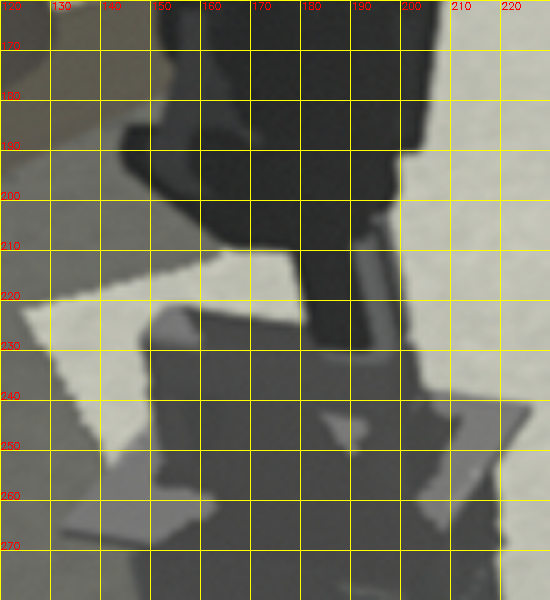

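```bash
python3 -m pendant '[[[0,0.02,0.07,0],[0,0.02,0.07,0],[0,0.02,0.08,0],[0,0.02,0.08,0],[0,0.02,0.08,0],[0,0.02,0.09,0],[0,0.02,0.09,0],[0,0.02,0.09,0],[0,0.02,0.09,0],[0,0.02,0.09,0]]]'; python3 go.py 547 -182 190 -67.5
```

```text
time: 22.62
tool_pos: [548.5, -182.2, 181.2]
tcp_rot: [-175.9, -1.8, -67.3]
ft_force: [-6.5, 3.9, 13.7]
finger_gap: 0.0
t 22.62 pos [ 548.5 -182.2  181.2] rpy [-175.89   -1.8   -67.29] F [-6.52  3.93 13.73] M [ 0.72  1.01 -0.06] gap 0.0
units (20mm): [-0.023  0.034 -0.445]  turn units 0.046
units in turned tool: [-0.036  0.065 -0.44 ]
cover yaw 22.8 tilt: x-end up 4.54 deg, y-side up -3.10 deg
```

z and the force are now consistent with the plate being home on a sunk housing. I'll back off and look.

```bash
python3 -m pendant '[[[0,0.02,-0.05,0],[0,0.05,-0.1,0],[0,0.1,-0.2,0],[0,0.2,-0.4,0],[0,0.3,-0.5,0],[0,0.3,-0.5,0],[0,0.3,-0.5,0],[0,0.2,-0.3,0],[0,0,0,0],[0,0,0,0]]]'; python3 go.py 547 -182 190 -67.5
python3 - <<'E'
from h import *
t=snapshot("top")[:,:,::-1].copy(); s=snapshot("scene")[:,:,::-1].copy()
cv2.imwrite('pics/t12.png',t);cv2.imwrite('pics/s12.png',s)
big(s,120,190,115,100,6,'pics/z12s.png'); big(t,395,225,125,100,6,'pics/z12t.png')
E
```

```text
time: 23.45
tool_pos: [513.3, -195.4, 236.0]
tcp_rot: [-175.9, -1.9, -67.3]
ft_force: [-0.4, 0.6, 0.0]
finger_gap: 0.1
t 23.45 pos [ 513.3 -195.4  236. ] rpy [-175.9    -1.88  -67.34] F [-0.36  0.58  0.04] M [0.08 0.09 0.08] gap 0.1
units (20mm): [-0.045 -1.643  2.422]  turn units 0.036
units in turned tool: [ 0.026 -1.812  2.298]
cover yaw 22.8 tilt: x-end up 4.53 deg, y-side up -3.18 deg
```

View pics/z12s.png

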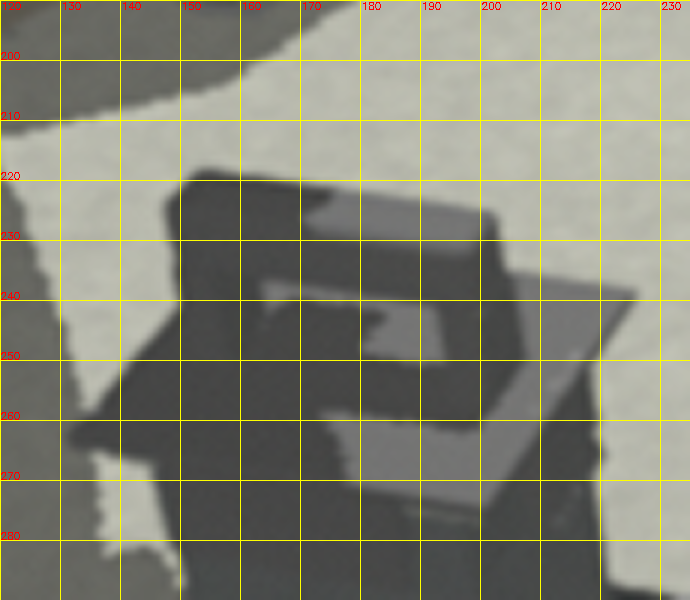

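View pics/z12t.png

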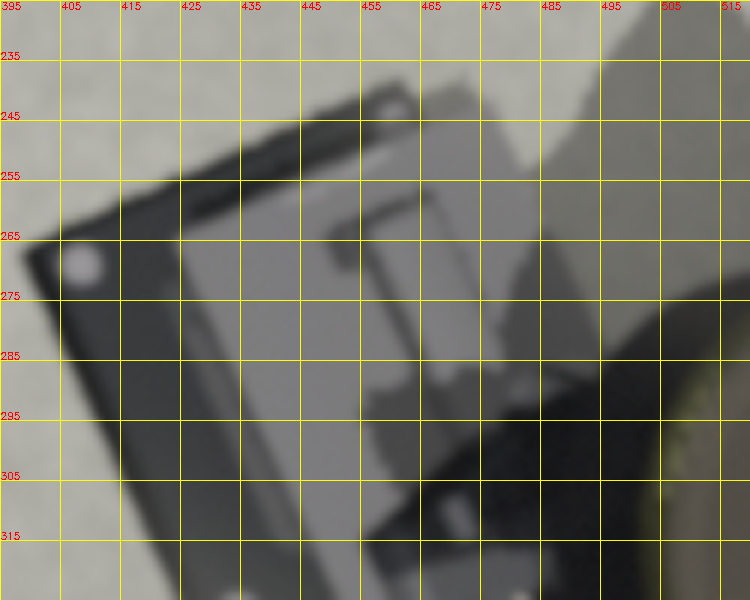

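```bash
python3 - <<'E'
from edge import *
from scipy.spatial.transform import Rotation as Ro
t=cv2.imread('pics/t12.png'); s=cv2.imread('pics/s12.png')
e=edge(t,(425.5,267),(448,320),w=3);f=edge(t,(429,262.5),(460,250),w=3);c=inter(e,f)
g=edge(s,(206,235.5),(223,238),w=3); h=edge(s,(224,240),(219,248),w=2); q=inter(g,h)
bf=edge(s,(156,218.3),(200,224.8),w=3); be=edge(s,(201.5,227),(204,236),w=2); bl=edge(s,(147.3,226),(149.8,240),w=2)
print('plate corner',c,q,tri(c,q)); print('bar far line: at x=160,195',[bf[0][1]+(x-bf[0][0])*bf[1][1]/bf[1][0] for x in(160,195)], 'far plate line at 206,222',[g[0][1]+(x-g[0][0])*g[1][1]/g[1][0] for x in(206,222)])
C=tri(c,q)[0]
for nm,tl in(('home level',0),('x up 1',1),('x up -1',-1)):
    R=Ro.from_euler('z',22.6,degrees=True)*Ro.from_euler('y',-tl,degrees=True)
    piv=np.array([522.8,-191,140])+0
    P={l:proj('scene',piv+R.apply(v)) for l,v in dict(a=(-37,9,46),b=(37,9,46),p=(50,41,4),r=(20,41,4),m=(-50,-41,0)).items()}
    ln=lambda A,B,x:A[1]+(x-A[0])*(B[1]-A[1])/(B[0]-A[0])
    print(nm,'bar',ln(P['a'],P['b'],160).round(1),ln(P['a'],P['b'],195).round(1),'plate',ln(P['r'],P['p'],206).round(1),ln(P['r'],P['p'],222).round(1),P['m'].round(1))
E
```

```text
plate corner [423.27048 263.9197 ] [226.52115 237.85313] (array([ 555.21016011, -134.80162066,  143.28545649]), np.float64(0.2725640561982784))
bar far line: at x=160,195 [np.float32(218.58885), np.float32(223.60733)] far plate line at 206,222 [np.float32(234.73618), np.float32(237.16643)]
home level bar 216.8 221.9 plate 233.7 236.1 [131.  263.8]
x up 1 bar 217.0 221.7 plate 233.5 235.6 [131.1 264.4]
x up -1 bar 216.5 222.2 plate 233.8 236.5 [130.8 263.3]
```

The bar and plate edge slopes match a level cover to within about 0.3°, and the corner is at z = 143.3 (home ≈144). As a check I'll press gently at the bar's centre, slightly to −x, in case that clip isn't fully under.

```bash
python3 go.py 519 -194 196 -67.5; python3 -m pendant '[[[0,-0.1,0.2,0],[0,-0.05,0.3,0],[0,0,0.3,0],[0,0,0.3,0],[0,0,0.25,0],[0,0,0.15,0],[0,0,0.1,0],[0,0,0.05,0],[0,0,0,0],[0,0,0,0]]]'; python3 go.py 519 -194 190 -67.5
```

```text
t 23.55 pos [ 513.5 -195.1  235.4] rpy [-175.92   -1.85  -67.31] F [-0.07  0.03  0.89] M [-0.01  0.02 -0.01] gap 0.1
units (20mm): [-0.01  -0.136  1.987]  turn units 0.041
units in turned tool: [ 0.053 -0.277  1.971]
cover yaw 22.8 tilt: x-end up 4.51 deg, y-side up -3.15 deg
time: 24.38
tool_pos: [518.0, -192.1, 194.1]
tcp_rot: [-176.2, -1.5, -67.2]
ft_force: [0.4, 0.8, -0.2]
finger_gap: -0.2
t 24.38 pos [ 518.  -192.1  194.1] rpy [-176.2    -1.5   -67.22] F [ 0.35  0.83 -0.23] M [-0.05  0.04 -0.  ] gap -0.2
units (20mm): [0.103 0.007 0.21 ]  turn units 0.06
units in turned tool: [ 0.108 -0.008  0.207]
cover yaw 22.9 tilt: x-end up 4.23 deg, y-side up -2.80 deg
```

```bash
python3 -m pendant '[[[0.02,0,0.05,0],[0.02,0,0.05,0],[0,0,0.05,0],[0,0,0.05,0],[0,0,0.05,0],[0,0,0.05,0],[0,0,0.05,0],[0,0,0.04,0],[0,0,0.04,0],[0,0,0.04,0]]]'; python3 go.py 519 -194 190 -67.5; python3 -m pendant '[[[0,0.01,0.05,0],[0,0.01,0.05,0],[0,0.01,0.05,0],[0,0.01,0.06,0],[0,0.01,0.06,0],[0,0.01,0.06,0],[0,0.01,0.06,0],[0,0.01,0.07,0],[0,0.01,0.07,0],[0,0.01,0.07,0]]]'; python3 go.py 519 -194 190 -67.5
```

```text
time: 25.22
tool_pos: [520.0, -193.5, 186.1]
tcp_rot: [-176.1, -1.7, -67.2]
ft_force: [-1.5, 0.4, 3.6]
finger_gap: 0.1
t 25.22 pos [ 520.  -193.5  186.1] rpy [-176.08   -1.65  -67.24] F [-1.52  0.42  3.56] M [ 0.12  0.38 -0.02] gap 0.1
units (20mm): [ 0.008  0.041 -0.2  ]  turn units 0.056
units in turned tool: [ 0.002  0.054 -0.197]
cover yaw 22.9 tilt: x-end up 4.35 deg, y-side up -2.95 deg
time: 26.05
tool_pos: [520.1, -193.6, 182.6]
tcp_rot: [-175.8, -1.8, -67.2]
ft_force: [-5.7, 3.9, 10.9]
finger_gap: 0.4
t 26.05 pos [ 520.1 -193.6  182.6] rpy [-175.84   -1.8   -67.17] F [-5.69  3.91 10.91] M [0.59 0.99 0.  ] gap 0.4
units (20mm): [ 0.007  0.032 -0.375]  turn units 0.071
units in turned tool: [-0.004  0.059 -0.372]
cover yaw 23.0 tilt: x-end up 4.59 deg, y-side up -3.10 deg
```

```bash
python3 -m pendant '[[[-0.01,0.02,0.07,0],[-0.01,0.02,0.08,0],[-0.01,0.02,0.08,0],[-0.01,0.02,0.09,0],[-0.01,0.02,0.09,0],[-0.01,0.02,0.09,0],[-0.01,0.02,0.1,0],[-0.01,0.02,0.1,0],[-0.01,0.02,0.1,0],[-0.01,0.02,0.1,0]]]'; python3 go.py 519 -194 190 -67.5;
```

```text
time: 26.88
tool_pos: [520.1, -193.6, 181.1]
tcp_rot: [-175.3, -2.3, -67.1]
ft_force: [-7.1, 3.3, 15.7]
finger_gap: -0.2
t 26.88 pos [ 520.1 -193.6  181.1] rpy [-175.32   -2.3   -67.08] F [-7.07  3.31 15.69] M [0.63 1.22 0.01] gap -0.2
units (20mm): [ 0.015  0.023 -0.448]  turn units 0.091
units in turned tool: [-0.002  0.059 -0.445]
cover yaw 23.1 tilt: x-end up 5.11 deg, y-side up -3.59 deg
```

There was no snap or sudden give, only the housing springs at 2–3 N/mm, so it's home. I'll back off slowly and clear the view.

```bash
python3 -m pendant '[[[0,0,-0.02,0],[0,0,-0.05,0],[0,0,-0.08,0],[0,0,-0.1,0],[0,0,-0.3,0],[0,0,-0.5,0],[0,0,-0.6,0],[0,0,-0.6,0],[0,0,-0.6,0],[0,0,-0.5,0]]]'; python3 -m pendant '[[[-0.5,0,-0.2,0],[-0.9,0,0,0],[-0.9,0,0,0],[-0.9,0,0,0],[-0.9,0,0,0],[-0.9,0,0,0],[-0.9,0,0,0],[-0.9,0,0,0],[-0.5,0,0,0],[-0.2,0,0,0]]]'; python3 - <<'E'
from h import *
t=snapshot("top")[:,:,::-1].copy(); s=snapshot("scene")[:,:,::-1].copy()
cv2.imwrite('pics/t13.png',t);cv2.imwrite('pics/s13.png',s)
big(s,120,190,115,100,6,'pics/z13s.png'); big(t,395,225,125,100,6,'pics/z13t.png')
E
```

```text
time: 27.72
tool_pos: [512.5, -192.7, 253.6]
tcp_rot: [-175.4, -2.2, -67.1]
ft_force: [-0.2, -0.4, -0.6]
finger_gap: -0.5
time: 28.55
tool_pos: [451.2, -47.1, 260.5]
tcp_rot: [-174.9, -2.7, -67.3]
ft_force: [0.1, -0.5, 0.8]
finger_gap: 0.0
```

View pics/z13s.png

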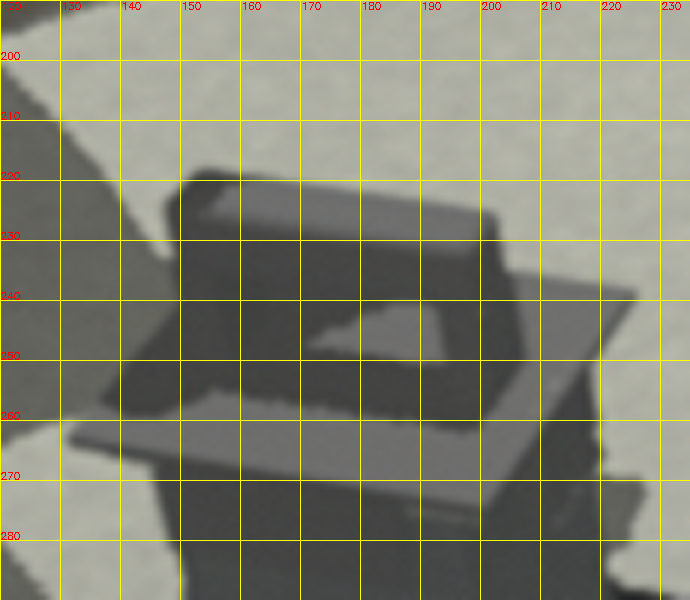

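View pics/z13t.png

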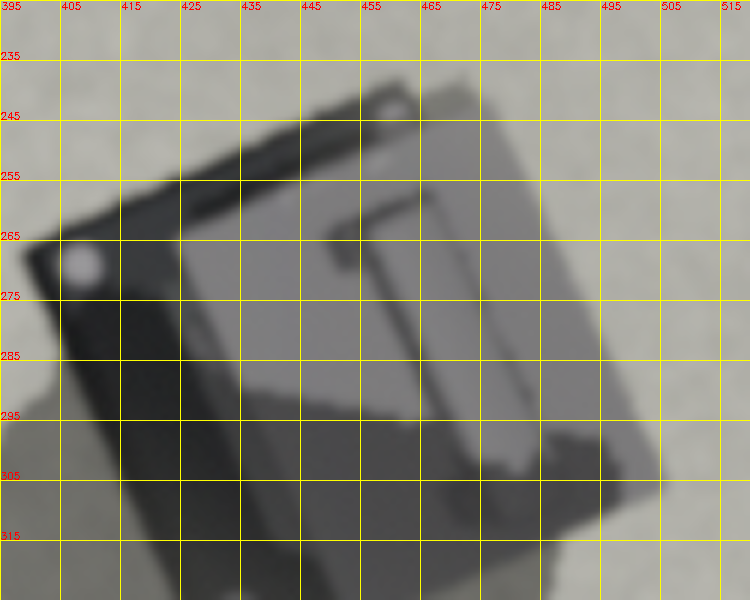

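View pics/s13.png

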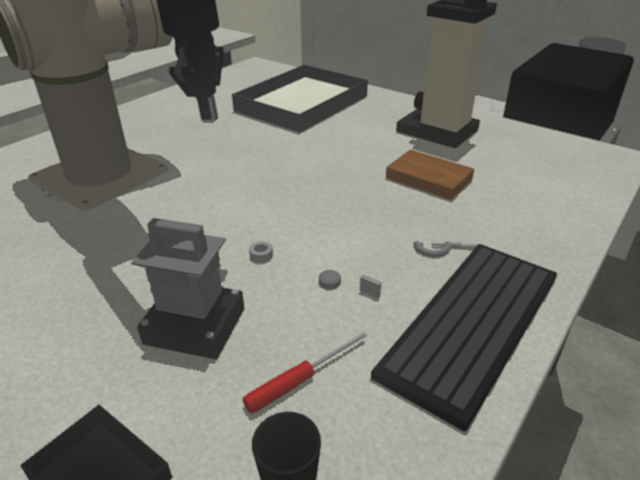

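Everything is visible now, so I'll triangulate three plate corners to check level and height.

```bash
python3 - <<'E'
from edge import *
t=cv2.imread('pics/t13.png'); s=cv2.imread('pics/s13.png')
L=edge(t,(425.5,267),(434.5,287),w=3);U=edge(t,(429,262.5),(460,250),w=3);Rr=edge(t,(478,248),(503,301),w=3);D=edge(t,(504.5,306.5),(499,309),w=2)
far=edge(s,(206,235.5),(223,238),w=3);ri=edge(s,(224,241),(203,271),w=2.5);near=edge(s,(152,266.5),(197,273.8),w=2);lf=edge(s,(148,242),(138,255),w=2)
for nm,e in(('L',L),('U',U),('R',Rr)): print(nm,yaw('top',e,144),end=' ')
print('scene near',yaw('scene',near,144),'ri',yaw('scene',ri,144))
a=tri(inter(L,U),inter(far,ri)); b=tri(inter(U,Rr),inter(ri,near)); c=tri((505.3,306),(131.5,262.3))
for n,x in(('+x+y',a),('+x-y',b),('-x-y',c)): print(n,x)
bf=edge(s,(156,218.3),(200,224.8),w=3); print('bar slope',bf[1][1]/bf[1][0],'exp level .146; near slope',near[1][1]/near[1][0])
R=lambda v:np.array([522.8,-191,140])+np.array([v[0]*.923-v[1]*.384,v[0]*.384+v[1]*.923,v[2]])
p,q=proj('scene',R((-50,-41,4))),proj('scene',R((50,-41,4))); print('exp near slope',(q-p)[1]/(q-p)[0],p,q,inter(ri,near))
E
```

```text
L (np.float64(23.34518931577867), np.float32(0.07167675)) U (np.float64(21.615952411061585), np.float32(0.08954376)) R (np.float64(22.538924399915032), np.float32(0.06898878)) scene near (np.float64(22.904336311945002), np.float32(0.05858656)) ri (np.float64(19.789626550403142), np.float32(0.2964567))
+x+y (array([ 555.52048784, -134.08552244,  142.7342329 ]), np.float64(1.3091788050633277))
+x-y (array([ 584.96010365, -210.80277017,  143.77169975]), np.float64(0.7385463606747389))
-x-y (array([ 493.31907675, -247.3728993 ,  142.6116765 ]), np.float64(0.2086142903762037))
bar slope 0.1489173 exp level .146; near slope 0.16404912
exp near slope 0.16786104819167952 [130.32216392 261.46224582] [200.66115645 273.26942284] [199.84825 273.9569 ]
```

```bash
python3 - <<'E'
from bench import *
s=sense(); print(s['time'],s['ft_force'].round(2)); print(hand_in())
E
```

```text
28.65 [ 0.14 -0.84  1.05]
the job is handed in; nothing more can be done
None
```

The cover is on the housing, pressed home, and the job is handed in at 28.7 s. My last checks show it level and seated with the arm clear of everything. I judged both clips snapped from geometry and force, because the clip joints can't be read directly.

**What I did:**
- I took the cover by its bar, set it on the rim, and pressed it slowly.
- The wrist drifted by 4–5° while pressing, and I can't command tilt directly. That left the +x end 3.4 mm high with only the −x side down.
- I let go and pressed the +x part of the bar with shut fingertips, up to about 14 N vertical (16 N with side force), until it was down.
- I then made a check press near the middle, up to about 16 N vertical (18 N with side force). It met only the housing springs, with no further snap.

**Last checks:**

| Check | Result |
|---|---|
| Height of three plate corners | 142.6, 142.7 and 143.8 mm; about 144 expected when home, rim height known to about 1 mm |
| Bar slope in the scene view | 0.149, against 0.146 for a level cover |
| Cover yaw | about 22.6°, same as the rim |
| Highest force reading seen (end of a move) | about 18 N, side force included |
| Other things on the bench | looked unmoved in the final scene picture |

**What disagreed:**
- The plate centre measured about 1.6 mm in x from my first rim estimate. That is within the camera calibration error.
- One plate edge in the scene view fitted at 19.8° yaw, with a large residual, so I disregarded it.

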